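# Clear pulled drives into the lock box

### The job

Lock away the pulled data drives: turn the cam lever of the steel lock box fully out to free the hatch, slide the hatch all the way open and drop every drive into the box, both those standing in the slotted rack and the one lying on the bench. Then slide the hatch fully shut and turn the cam lever fully back to its locked position. The empty plastic bracket stays in its slot in the rack, and the other things on the bench stay where they are.

Things in the scene. Friction and masses are not known exactly. Their poses are not given: they have to be found in the camera images.
- lockbox: Grey sheet-steel lock box for drives, bolted down, 410 x 270 x 130 mm high, walls 4 mm, floor 6 mm. Origin: on the bench under the centre of the roof opening; x points away from the robot; the box spans x -110 to +300, y -135 to +135 mm. The opening is 170 (x) by 200 mm (y), centred on the origin; the rest of the roof is closed. Position and yaw vary.
- opening (a point): Centre of the hatch opening, at roof height (130 mm above the bench); axes as the box.
- hatch (a joint): Travel (m) of the steel hatch plate, 194 x 208 x 4 mm, lying on the roof between two rails: 0 = shut over the opening, 0.17 = fully open, slid to the box's +x over the rear roof. About 3 N of friction; stays where left. While the cam lever is locked its nose stands in front of a keeper block on the hatch, which then cannot open.
- hatch_handle (a point): Middle of the hatch's handle: a round dark steel bar 10 mm thick, 100 mm long along the box's y, on two end legs, its centre 38 mm above the hatch plate (172 mm above the bench). Moves with the hatch: 75 mm in front (-x) of the opening's centre when shut.
- cam (a joint): Angle (rad) of the cam lever: 0 = locked, its arm along the roof's edge towards the box's -x; 1.57 = fully free, its arm sticking out sideways (box -y). From above it turns anticlockwise to free. Vertical pivot, about 1.4 N at the knob; stays where left. Its nose can only return in front of the keeper when the hatch is fully shut.
- cam_pivot (a point): Pivot of the cam lever, on the roof's -y edge (at box x = 30, y = -122 mm), at roof height.
- cam_knob (a point): Knob at the end of the cam lever's arm, 85 mm from the pivot: upright black cylinder 18 mm across and 32 mm tall. This point lies on its axis, 24 mm above the arm's bar, 8 mm below the knob's top, 174 mm above the bench. Moves with the lever.
- rack: Grey slotted rack fixed on the bench, 120 (x) x 270 (y) x 36 mm high. Origin: centre of its underside. Five slots 18 mm wide run along its x, at y = -108, -54, 0, 54, 108 mm; slot floors 8 mm above the bench, so a standing drive's top is 78 mm above the bench. Position, yaw and which slot holds what vary.
- drive1: 2.5-inch server drive: aluminium block 100 x 70 x 15 mm, about 0.2 kg, steel and paper plate on one face, green circuit board on the other. Starts standing on a long edge in a rack slot. Origin: middle of its lower long edge face; x along the 100 mm, y across the 15 mm thickness, z up the 70 mm height (centre at z 35 mm). May be absent (None).
- drive2: 2.5-inch server drive: aluminium block 100 x 70 x 15 mm, about 0.2 kg, steel and paper plate on one face, green circuit board on the other. Starts standing on a long edge in a rack slot. Origin: middle of its lower long edge face; x along the 100 mm, y across the 15 mm thickness, z up the 70 mm height (centre at z 35 mm). May be absent (None).
- drive3: 2.5-inch server drive: aluminium block 100 x 70 x 15 mm, about 0.2 kg, steel and paper plate on one face, green circuit board on the other. Starts standing on a long edge in a rack slot. Origin: middle of its lower long edge face; x along the 100 mm, y across the 15 mm thickness, z up the 70 mm height (centre at z 35 mm). May be absent (None).
- drive4: 2.5-inch server drive: aluminium block 100 x 70 x 15 mm, about 0.2 kg, steel and paper plate on one face, green circuit board on the other. Starts standing on a long edge in a rack slot. Origin: middle of its lower long edge face; x along the 100 mm, y across the 15 mm thickness, z up the 70 mm height (centre at z 35 mm). May be absent (None).
- drive5: 2.5-inch server drive like the others (100 x 70 x 15 mm, about 0.2 kg), which starts lying flat on the bench beyond the rack. Origin: centre of its underside as it lies; x along its 100 mm length, y along its 70 mm width, z across its 15 mm thickness (centre 7.5 mm up z).
- bracket: Empty black plastic mounting bracket: an open rectangular frame of a drive's outline (100 x 70 x 15 mm) with nothing in it, standing in one slot of the rack. Not a drive. Origin: middle of its lower edge, axes as the standing drives.
- heatsink: Finned aluminium heat sink 60 x 45 x 34 mm on the bench between box and rack. Not part of the job. Origin: centre of underside.
- fan: Black case fan 80 x 80 x 25 mm lying on the bench. Not part of the job. Origin: centre of underside.
- adapter: Black power adapter brick 105 x 45 x 30 mm. Not part of the job. Origin: centre of underside.
- cup: Small yellow plastic cup, 70 mm across, 55 mm high. Not part of the job. Origin: centre of underside.
- driver: Screwdriver lying on the bench. Not part of the job.
- duster: Air duster can, 66 mm across, 200 mm high, standing. Not part of the job. Origin: centre of underside.
- tape: Cardboard ring of tape 90 mm across, 24 mm high. Not part of the job. Origin: centre of underside.
Things that resemble listed ones, but are neither listed nor needed, are in the scene too. Leave any red look-alike of the drive5 alone. What is shaped like the drive4 but yellow is not meant.

How it is judged:
On the way, in this order (a step that is already met when the one before it is completed fails the run):
1. the cam lever is turned to free the hatch (value of joint cam above 1.2 rad), for 0.2 s.
2. the hatch is slid open (value of joint hatch above 0.155 m), for 0.2 s.
3. every drive lies in the lock box and is let go (x of drive1 in the frame of lockbox between -0.108 and 0.298 m and y of drive1 in the frame of lockbox between -0.133 and 0.133 m and z of each of drive1, drive2, drive3, drive4, drive5 in the frame of lockbox below 0.124 m and x of drive2 in the frame of lockbox between -0.108 and 0.298 m and y of drive2 in the frame of lockbox between -0.133 and 0.133 m and x of drive3 in the frame of lockbox between -0.108 and 0.298 m and y of drive3 in the frame of lockbox between -0.133 and 0.133 m and x of drive4 in the frame of lockbox between -0.108 and 0.298 m and y of drive4 in the frame of lockbox between -0.133 and 0.133 m and x of drive5 in the frame of lockbox between -0.108 and 0.298 m and y of drive5 in the frame of lockbox between -0.133 and 0.133 m and value of joint hatch above 0.1 m and contact force between the fingers and drive1 below 0.1 N and contact force between the fingers and drive2 below 0.1 N and contact force between the fingers and drive3 below 0.1 N and contact force between the fingers and drive4 below 0.1 N and contact force between the fingers and drive5 below 0.1 N), for 0.2 s.
4. the hatch is slid shut (value of joint hatch below 0.005 m), for 0.2 s.
5. the cam lever is turned back to locked (value of joint hatch below 0.005 m and value of joint cam below 0.2 rad), for 0.2 s.
At the end, for the whole second after the job is handed in: Every drive present rests inside the lock box, below its roof; the hatch is shut to within 5 mm; the cam lever is within 0.2 rad of fully locked; the bracket is within 3 cm of where it stood in the rack; nothing else has been shoved more than 6 cm (all of step 5 and x of drive1 in the frame of lockbox between -0.108 and 0.298 m and y of drive1 in the frame of lockbox between -0.133 and 0.133 m and z of each of drive1, drive2, drive3, drive4, drive5 in the frame of lockbox below 0.124 m and x of drive2 in the frame of lockbox between -0.108 and 0.298 m and y of drive2 in the frame of lockbox between -0.133 and 0.133 m and x of drive3 in the frame of lockbox between -0.108 and 0.298 m and y of drive3 in the frame of lockbox between -0.133 and 0.133 m and x of drive4 in the frame of lockbox between -0.108 and 0.298 m and y of drive4 in the frame of lockbox between -0.133 and 0.133 m and x of drive5 in the frame of lockbox between -0.108 and 0.298 m and y of drive5 in the frame of lockbox between -0.133 and 0.133 m and linear speed of each of drive1, drive2, drive3, drive4, drive5 below 0.02 m/s and distance of bracket from where it was at the start of the episode below 0.03 m); the robot touches nothing.
It fails at once if a thing that is not part of the job is shoved more than 6 cm or the can is knocked over (distance of any of heatsink, fan, adapter, cup, driver, duster, tape from where it was at the start of the episode above 0.06 m or angle between duster's own z axis and vertical above 0.6 rad).
It fails at once if the empty bracket is taken out of the rack (distance of bracket from where it was at the start of the episode above 0.06 m).
Of drive1, drive2, drive3, drive4 only 2 to 4 are there at a start; the rules pass over those that are not, and their reading is None.
At some moment in a run one of drive5 may be knocked a few centimetres aside while the robot is not near it.
Once in a run the grip may slacken for a moment while it holds something.
It also fails if it takes over 210 s, if anything falls off the work surface, if the arm or the gripper's body presses on something with over 40 N, if the wrist force passes 120 N, or if a joint passes its speed limit or range.

### The arm

A 6-joint arm with a two-finger parallel gripper is mounted at the origin on the work surface. World frame = base frame: x ahead of the robot, y to its left, z up, the work surface at z = 0. Lengths are in m, angles in rad, forces in N, time in s.
With the tool pointing down it reaches from about 0.25 to 0.775 m from the base axis. Payload 4 kg.
Tool frame: the origin (TCP) lies on the centre line of the jaws, within the pads' length; the fingertips stand robot.tips_ahead ahead of it and the grasp point (between the pads) lies 8 mm behind it (robot.tips_ahead is the distance from the TCP to the fingertips, in m); z points along the fingers, y is the line along which they close (so a half turn about z gives the same grasp; the last joint's range is limited). The gripper opens to 94 mm and grips with 3 to 60 N. Pads are 16 mm wide; open, the fingers measure 119 mm over their backs; the gripper's body (75 mm by 177 mm) begins 78 mm behind the grasp point.
Start: joints at [-1.262, 0.087, 1.371, -0, 1.684, -0.103], TCP at [0.22, -0.504, 0.184] pointing down, gripper open.
Joint ranges: [-3.1, 3.1], [-0.76, 2.03], [0.27, 2.55], [-1.08, 4.22], [0.17, 2.65], [-2.57, 2.57]. Speed limits (rad/s): [2.79, 2.79, 3.14, 3.14, 3.14, 3.14].

### API

Orientations are given as [roll, pitch, yaw] about the fixed x, y, z axes, in that order (R = Rz(yaw) Ry(pitch) Rx(roll)).
In Python, from bench import robot, snapshot, close_job, spotter gives the robot as it stands. The module is installed in compiled form; this text tells all that it offers.
- The arm moves only by the tool servo_tool, never from a script. Its argument "commands" is one flat list of numbers, 7 for each row, row after row: the shift along the tool's x, y, z in m, then the turn, a rotation vector about the tool's x, y, z in degrees, then the finger opening in m, from 0 to 0.094. In form: [x, y, z, ax, ay, az, grip, x, y, z, ax, ay, az, grip, ...]. A call has 1 to 10 rows; each row is the pose to reach, as a shift and turn from the pose commanded when the call began, along the tool's axes at that moment; what a row does not reach only later rows make up. A row lasts 1/8 s, in which the tool goes at most 62.5 mm and 10.7 degrees, less where a joint would pass 70% of its speed; a pose out of reach is approached as far as the arm can. A call with a gripper value outside its range is refused whole. The fingers move at their own pace and stop on an object; the grip force is fixed at half the most. Time passes only in rows, so rows that repeat a pose let the fingers close. It gives the time, the measured TCP pose, the force, the opening and the grip force at its end, in the units of the state.
- robot.get_obs(): the state, without advancing time (a new reading comes with each control period).
- snapshot(name): name is "side" or "top"; returns a dict with "img" (480x640x3 uint8, blue, green, red), "camera_matrix" (3x3 intrinsics, pixels), "extrinsics" (4x4, takes a point from camera to world coordinates). Camera axes: x right, y down, z forward; pixel columns grow to the right and rows downward; lengths in m; the calibration is good to about 2 mm. A picture is of the moment at which its call begins. There is no depth.
- close_job(): hands the job in; it is judged then, once.
Trained networks look in a picture, given as the dict that the camera call returned (one of the last four; its "shot" number tells which), for a name from the list of things; names that differ only in an ending like _2 or _b are one class to them, and where a whole thing is asked for, a point or a joint stands for the part that bears it (a point fixed in the world has none). Each returns a list of dicts, best first, with "conf" (0 to 1); they miss things now and then, are a little off and sometimes report something else, mostly with a low value. They report only what shows in the picture. A call takes as long as a camera call. They do not tell look-alikes from the thing itself.
- spotter.trace(name, picture): "region" (480x640 bool, what is visible of it) and "box" ([left, top, width, height] in pixels, round what is visible of it).
The state is a dict: "time": time; "joint_positions": joint angles; "qvel": joint speeds; "joint_torque": joint torques, N m; "tool_pos": TCP position; "ee_rot": TCP orientation; "wrist_force": force on the tool from outside, world axes, zero at the start; "wrist_torque": the same for the moment, N m; "width": finger opening in m; "finger_force": force on a finger pad.
Only numpy, scipy, OpenCV 4.12 (cv2) and the standard library are available. Lean on these libraries where they do the work, as an engineer would, in place of code of your own. Each camera call takes 0.05 s, during which the arm holds its last target. There are 200 camera calls.

## Working session

There is one attempt and no reset: what is moved stays moved. The work goes in short steps, Python scripts to look and compute and a tool call to move; the robot and the scene stay as the last step left them, time stands still between calls to the robot, and variables do not carry over. Pictures are saved under pics/ and viewed, at most 14 in all, crops included, and the job is handed in when it is done.

Besides the shell and the picture viewer there is one more tool, called after "Emit:" by a JSON object that holds its "api" and its "payload". servo_tool: Moves the arm, as the interface text tells. Its arguments: {"type":"object","properties":{"commands":{"type":"array","items":{"type":"number"}}},"required":["commands"]}

```bash
mkdir -p pics; cat > h.py <<'E'
import numpy as np, cv2
from bench import robot, snapshot, close_job, spotter
from scipy.spatial.transform import Rotation as R
def ray(p,u,v):
    K=p["camera_matrix"];T=p["extrinsics"]
    d=T[:3,:3]@np.linalg.solve(K,[u,v,1.]);return T[:3,3],d
def at(p,u,v,z):
    o,d=ray(p,u,v);return o+d*(z-o[2])/d[2]
def proj(p,X):
    T=np.linalg.inv(p["extrinsics"]);c=T[:3,:3]@np.array(X)+T[:3,3];q=p["camera_matrix"]@c;return q[:2]/q[2]
def st():
    o=robot.get_obs();print({k:np.round(o[k],4).tolist() for k in("time","tool_pos","ee_rot","wrist_force","width","finger_force","joint_positions")});return o
E
python3 - <<'E'
from h import *
st();print(robot.tips_ahead)
for n in("top","side"):
    p=snapshot(n);cv2.imwrite(f"pics/{n}0.png",p["img"]);print(n,p["extrinsics"].round(3).tolist(),p["camera_matrix"].round(1).tolist())
    for k in "lockbox hatch_handle cam_knob rack drive1 drive5 bracket duster".split():
        for r in spotter.trace(k,p)[:7]:
            m=r["region"];v,u=np.nonzero(m);print(k,round(r["conf"],2),r["box"],u.mean().round(1),v.mean().round(1),cv2.minAreaRect(np.c_[u,v].astype(np.float32)))
E
```

```text
{'time': 0.0, 'tool_pos': [0.22, -0.5034, 0.1832], 'ee_rot': [-3.1394, -0.0002, 0.4118], 'wrist_force': [0.027, 0.0739, -0.5138], 'width': 0.0941, 'finger_force': 0.0, 'joint_positions': [-1.2621, 0.0879, 1.3722, -0.0, 1.6836, -0.1031]}
0.011
top [[-0.001, -0.979, 0.202, 0.217], [-1.0, -0.001, -0.007, 0.039], [0.007, -0.202, -0.979, 1.596], [0.0, 0.0, 0.0, 1.0]] [[606.5, 0.0, 319.5], [0.0, 606.5, 237.1], [0.0, 0.0, 1.0]]
lockbox 0.79 [163.7, 116.2, 129.1, 171.1] 226.3 201.6 ((228.5903778076172, 201.12039184570312), (167.33993530273438, 120.13475036621094), 86.22771453857422)
hatch_handle 0.86 [183.4, 192.3, 84.4, 80.9] 226.7 232.6 ((227.14288330078125, 233.04818725585938), (79.17962646484375, 86.11624908447266), 86.00909423828125)
cam_knob 0.84 [264.6, 207.0, 20.9, 43.9] 275.7 227.9 ((274.28240966796875, 230.62025451660156), (40.59282302856445, 14.753089904785156), 81.63410949707031)
drive1 0.85 [426.0, 197.4, 41.3, 20.7] 444.5 207.1 ((444.800048828125, 206.89999389648438), (9.803061485290527, 43.955665588378906), 71.56505584716797)
drive1 0.77 [436.9, 241.6, 14.5, 41.0] 443.6 261.6 
[... 4168 characters left out ...]
6637573242)
drive5 0.81 [345.4, 170.3, 28.2, 16.0] 358.7 179.4 ((358.9352722167969, 179.34117126464844), (30.44851303100586, 9.740455627441406), 4.39870548248291)
drive5 0.71 [342.8, 218.9, 26.6, 12.4] 353.7 223.4 ((353.787109375, 223.62872314453125), (32.537715911865234, 14.627046585083008), 5.710593223571777)
drive5 0.67 [310.1, 172.9, 6.2, 34.9] 312.5 190.2 ((312.5, 189.5), (33.0, 7.0), 90.0)
drive5 0.61 [277.5, 209.7, 33.7, 20.3] 291.9 219.7 ((292.073974609375, 219.79727172851562), (33.4991340637207, 16.435510635375977), 6.009006023406982)
duster 0.94 [286.2, 121.0, 24.2, 61.5] 298.3 151.0 ((298.4251708984375, 151.5037384033203), (59.17607879638672, 20.374547958374023), 87.1375961303711)
```

```bash
python3 - <<'E'
import cv2
a=cv2.imread("pics/top0.png")[110:400,120:540];cv2.imwrite("pics/top0c.png",cv2.resize(a,(800,552),interpolation=cv2.INTER_CUBIC))
a=cv2.imread("pics/top0.png")[180:380,350:530];cv2.imwrite("pics/top0d.png",cv2.resize(a,(540,600),interpolation=cv2.INTER_CUBIC))
a=cv2.imread("pics/side0.png")[110:400,150:460];cv2.imwrite("pics/side0c.png",cv2.resize(a,(641,600),interpolation=cv2.INTER_CUBIC))
E
```

```text
(no output)
```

View pics/top0c.png

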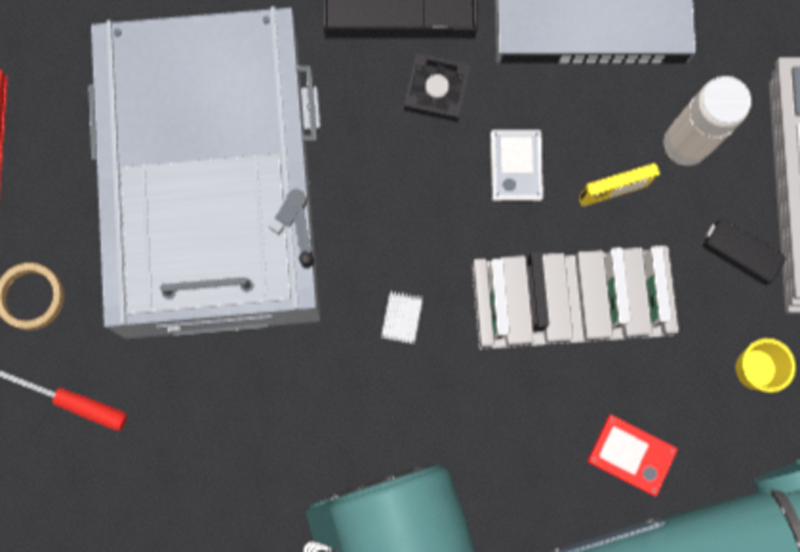

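View pics/side0c.png

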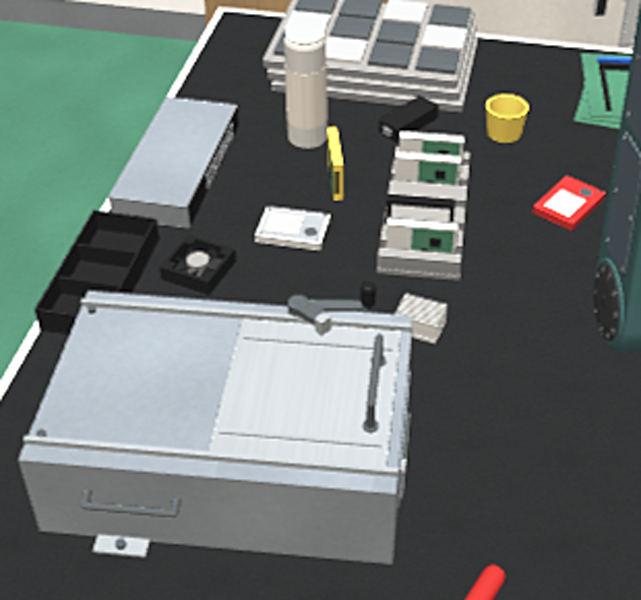

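View pics/top0d.png

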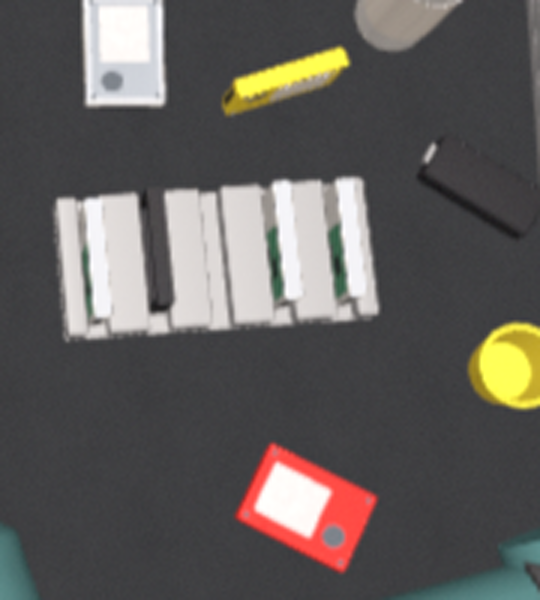

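```bash
cat > m.py <<'E'
from h import *
def rect(p,m,z):
    v,u=np.nonzero(m);P=np.array([at(p,a,b,z)[:2] for a,b in zip(u,v)],np.float32)
    (c,s,a)=cv2.minAreaRect(P)
    if s[0]<s[1]: a+=90;s=s[::-1]
    a=(a+90)%180-90
    return np.round(c,4),np.round(s,3),round(a,1),len(u)
def blobs(p,m,z,lo,hi):
    n,l,s,c=cv2.connectedComponentsWithStats(m.astype(np.uint8))
    return [rect(p,l==i,z) for i in range(1,n) if lo<s[i,4]<hi]
E
python3 - <<'E'
from m import *
p=snapshot("top");q=snapshot("side")
def tri(a,b):
    o,d=ray(p,*a);o2,d2=ray(q,*b);A=np.c_[d,-d2];t=np.linalg.lstsq(A,o2-o,rcond=None)[0];return ((o+d*t[0]+o2+d2*t[1])/2).round(4)
im=p["img"].astype(int);g=im.min(2);mx=im.max(2)
for nm,x0,x1,y0,y1,th,z in[("rackdrives",365,480,235,295,228,.078),("drive5",370,410,170,220,120,.015)]:
    m=np.zeros((480,640),bool);m[y0:y1,x0:x1]=g[y0:y1,x0:x1]>th
    for b in blobs(p,m,z,50,2000):print(nm,b)
m=np.zeros((480,640),bool);m[235:300,365:480]=(g>110)[235:300,365:480]
print("rack",blobs(p,m,.036,200,9000))
m=np.zeros((480,640),bool);m[235:295,392:412]=(mx<40)[235:295,392:412];print("br",blobs(p,m,.078,50,900))
# knob, handle dark
m=np.zeros((480,640),bool);m[235:255,270:292]=(mx<60)[235:255,270:292];print("knob",blobs(p,m,.182,15,400))
m=np.zeros((480,640),bool);m[250:268,195:260]=(mx<125)[250:268,195:260];print("handle",blobs(p,m,.172,30,900))
f=lambda x,y:(120+x*.525,110+y*.5254)
for c in[(92,23),(293,8),(105,327),(318,310)]:print("corner",at(p,*f(*c),.13).round(4))
print("knobtop tri",tri(f(306,256),(150+368*.4836,110+286*.4833)))
print("handle tri",tri(f(165,290),(150+371*.4836,110+426*.4833)),tri(f(250,284),(150+380*.4836,110+338*.4833)))
for n,c in dict(duster=(690,150),heat=(403,317),fan=(437,87),yel=(618,185)).items():print(n,at(p,*f(*c),0).round(3))
big=cv2.resize(p["img"][110:300,150:300],(600,600*190//150//1),interpolation=cv2.INTER_CUBIC)[:,:]
cv2.imwrite("pics/box.png",cv2.resize(big,(470,600)))
E
```

```text
rackdrives (array([ 0.4728, -0.2914]), array([0.096, 0.014]), 4.1, 204)
rackdrives (array([ 0.4753, -0.3453]), array([0.096, 0.014]), 4.2, 202)
rackdrives (array([ 0.4573, -0.1302]), array([0.096, 0.014]), 4.0, 208)
drive5 (array([ 0.6559, -0.1642]), array([0.104, 0.074]), 0.1, 1012)
rack [(array([ 0.4641, -0.2366]), array([0.274, 0.127]), -86.0, 4375)]
br []
knob [(array([0.4843, 0.1179]), array([0.014, 0.009]), -44.1, 17)]
handle []
corner [0.8205 0.4169 0.13  ]
corner [0.8427 0.1467 0.13  ]
corner [0.4086 0.3798 0.13  ]
corner [0.4306 0.1087 0.13  ]
knobtop tri [0.4904 0.1222 0.1751]
handle tri [0.453  0.3041 0.136 ] [0.46   0.193  0.1613]
duster [ 0.682 -0.417  0.   ]
heat [ 0.44  -0.004  0.   ]
fan [ 0.776 -0.054  0.   ]
yel [ 0.63  -0.311  0.   ]
```

View pics/box.png

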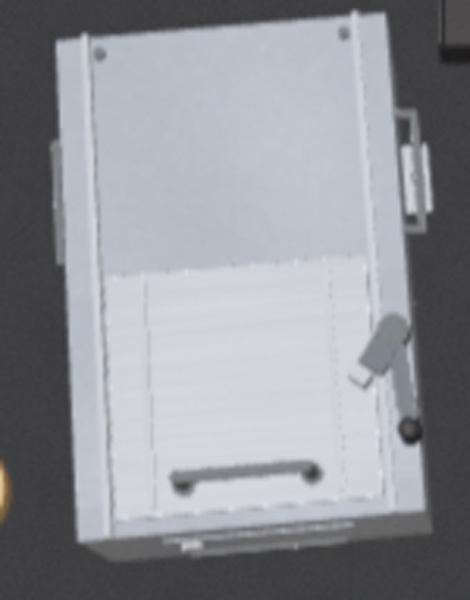

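```bash
python3 - <<'E'
from m import *
from scipy.optimize import least_squares
p=snapshot("top")
im=[(55,41,.13,.300,.135),(385,13,.13,.3,-.135),(78,543,.13,-.11,.135),(430,513,.13,-.11,-.135),(411,426,.182,-.055,-.122),(247,470,.177,-.075,0)]
W=np.array([at(p,150+a/3.133,110+b/3.158,z)[:2] for a,b,z,_,_ in im]);B=np.array([i[3:] for i in im])
def f(x):
    c,s=np.cos(x[2]),np.sin(x[2]);return (B@np.array([[c,s],[-s,c]])+x[:2]-W).ravel()
r=least_squares(f,[.52,.26,.05]);print(r.x.round(4),np.degrees(r.x[2]).round(2),(r.fun.reshape(-1,2)*1000).round(1).tolist())
E
```

```text
[0.5312 0.253  0.0989] 5.67 [[-1.7, -1.7], [0.2, -0.9], [0.2, -3.9], [3.5, -0.2], [-1.5, 5.6], [-0.7, 1.1]]
```

```bash
cat > go.py <<'E'
# usage: go.py x,y,z,yawdeg ... -> tool-axis shift and turn from present pose
import sys
from h import *
o=robot.get_obs();R0=R.from_euler("xyz",o["ee_rot"]);p0=np.array(o["tool_pos"])
def row(x,y,z,yaw):
    d=R0.inv().apply(np.array([x,y,z])-p0);t=(R0.inv()*R.from_euler("xyz",[np.pi,0,np.radians(yaw)])).as_rotvec(degrees=True)
    return [float(round(v,4)) for v in d]+[float(round(v,1)) for v in t]
if __name__=="__main__":
    for a in sys.argv[1:]: print(row(*map(float,a.split(","))))
E
python3 go.py .32,-.2,.28,20 .4895,.1225,.28,5.4
```

```text
[0.2132, -0.2386, -0.0956, 0.0, 0.0, 3.6]
[0.4976, -0.4663, -0.0956, 0.0, -0.0, 18.2]
```

Emit:
{"api": "servo_tool", "payload": {"commands": [0, 0, -0.096, 0, 0, 0, 0.05, 0.213, -0.239, -0.096, 0, 0, 4, 0.05, 0.213, -0.239, -0.096, 0, 0, 4, 0.05, 0.213, -0.239, -0.096, 0, 0, 4, 0.05, 0.213, -0.239, -0.096, 0, 0, 4, 0.05, 0.498, -0.466, -0.096, 0, 0, 18.2, 0.05, 0.498, -0.466, -0.096, 0, 0, 18.2, 0.05, 0.498, -0.466, -0.096, 0, 0, 18.2, 0.05, 0.498, -0.466, -0.096, 0, 0, 18.2, 0.05, 0.498, -0.466, -0.096, 0, 0, 18.2, 0.05]}}

```text
time: 2.3
tool_pos: [0.4314, 0.0039, 0.2785]
ee_rot: [3.141, -0.001, 0.094]
wrist_force: [0.6, -0.8, 0.1]
width: 0.0498
finger_force: 0.0
```

```bash
python3 go.py .4895,.1225,.28,5.4 .4895,.1225,.168,5.4;python3 -c "
from h import *;st()"
```

```text
[0.069, -0.1126, -0.0015, 0.0, -0.1, -0.0]
[0.0688, -0.1127, 0.1105, 0.0, -0.1, -0.0]
{'time': 2.3, 'tool_pos': [0.4314, 0.0039, 0.2785], 'ee_rot': [3.1409, -0.0014, 0.0942], 'wrist_force': [0.5762, -0.804, 0.128], 'width': 0.0498, 'finger_force': 0.0, 'joint_positions': [-0.1221, -0.1783, 1.4407, -0.0004, 1.8776, 1.3543]}
```

Emit:
{"api": "servo_tool", "payload": {"commands": [0.069, -0.113, -0.0015, 0, 0, 0, 0.05, 0.069, -0.113, -0.0015, 0, 0, 0, 0.05, 0.069, -0.113, -0.0015, 0, 0, 0, 0.05, 0.069, -0.113, -0.0015, 0, 0, 0, 0.05]}}

```text
time: 2.8
tool_pos: [0.4888, 0.1209, 0.2793]
ee_rot: [3.141, 0.001, 0.095]
wrist_force: [-0.3, -0.5, -0.8]
width: 0.0499
finger_force: 0.0
```

```bash
python3 - <<'E'
from m import *
st()
p=snapshot("top");q=snapshot("side")
cv2.imwrite("pics/k1.png",np.hstack([cv2.resize(p["img"][180:290,220:330],(400,400)),cv2.resize(q["img"][200:290,260:350],(400,400))]))
for X in[(.4895,.1225,.182),(.4885,.1262,.182)]:print(proj(p,X),proj(q,X))
E
python3 go.py .4895,.1225,.28,5.4 .4895,.1225,.168,5.4
```

```text
{'time': 2.8, 'tool_pos': [0.4888, 0.1209, 0.2793], 'ee_rot': [3.1409, 0.0009, 0.095], 'wrist_force': [-0.3225, -0.4773, -0.7997], 'width': 0.0499, 'finger_force': 0.0, 'joint_positions': [0.1303, -0.0151, 1.2898, -0.0007, 1.8678, 1.6059]}
[280.36878343 245.09450955] [327.65660403 246.10399885]
[278.80361738 245.50726211] [327.77725791 247.14528956]
[0.0011, -0.0027, -0.0001, 0.0, -0.0, -0.1]
[0.0011, -0.0028, 0.1119, 0.0, -0.0, -0.1]
```

View pics/k1.png

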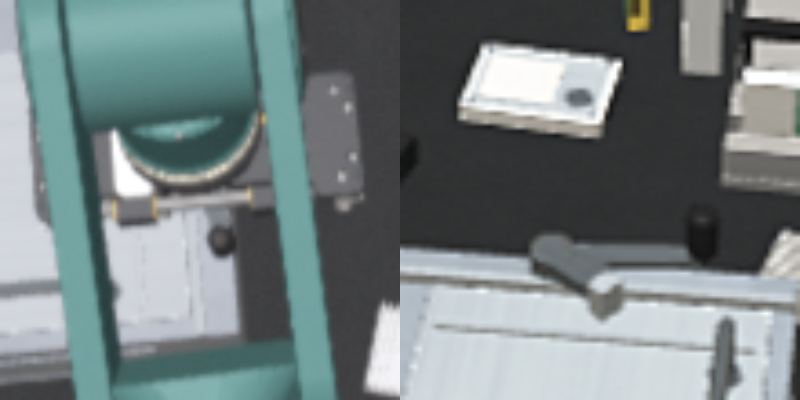

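Emit:
{"api": "servo_tool", "payload": {"commands": [0.001, -0.002, 0.06, 0, 0, 0, 0.05, 0.001, -0.002, 0.112, 0, 0, 0, 0.05, 0.001, -0.002, 0.112, 0, 0, 0, 0.05, 0.001, -0.002, 0.112, 0, 0, 0, 0.02, 0.001, -0.002, 0.112, 0, 0, 0, 0.02, 0.001, -0.002, 0.112, 0, 0, 0, 0.02, 0.001, -0.002, 0.112, 0, 0, 0, 0.02]}}

```text
time: 3.78
tool_pos: [0.4905, 0.1231, 0.1689]
ee_rot: [3.142, -0.002, 0.094]
wrist_force: [-0.5, -0.0, -0.5]
width: 0.0205
finger_force: 0.0
```

```bash
python3 - <<'E'
from h import *
import go
px,py=.5741,.1305
for k in range(1,11):
    a=np.radians(9*k+5.4+180);print(go.row(px+.085*np.cos(a),py+.085*np.sin(a),.168,5.4+9*k))
E
```

```text
[0.0, 0.0138, 0.0009, 0.0, -0.1, -9.0]
[0.0031, 0.0268, 0.0009, 0.0, -0.1, -18.0]
[0.0082, 0.0391, 0.0009, 0.0, -0.1, -27.0]
[0.0152, 0.0505, 0.0009, 0.0, -0.1, -36.0]
[0.0239, 0.0606, 0.0009, 0.1, -0.1, -45.0]
[0.034, 0.0693, 0.0009, 0.1, -0.1, -54.0]
[0.0454, 0.0762, 0.001, 0.1, -0.1, -63.0]
[0.0577, 0.0813, 0.001, 0.1, -0.1, -72.0]
[0.0707, 0.0845, 0.001, 0.1, -0.1, -81.0]
[0.084, 0.0855, 0.0011, 0.1, -0.1, -90.0]
```

Emit:
{"api": "servo_tool", "payload": {"commands": [0, 0.0138, 0.001, 0, 0, -9, 0.02, 0.003, 0.0268, 0.001, 0, 0, -18, 0.02, 0.008, 0.039, 0.001, 0, 0, -27, 0.02, 0.015, 0.0505, 0.001, 0, 0, -36, 0.02, 0.024, 0.0606, 0.001, 0, 0, -45, 0.02, 0.034, 0.0693, 0.001, 0, 0, -54, 0.02, 0.0454, 0.0762, 0.001, 0, 0, -63, 0.02, 0.0577, 0.0813, 0.001, 0, 0, -72, 0.02, 0.0707, 0.0845, 0.001, 0, 0, -81, 0.02, 0.0845, 0.0855, 0.001, 0, 0, -90, 0.02]}}

```text
time: 5.03
tool_pos: [0.5825, 0.0457, 0.1668]
ee_rot: [3.141, 0.0, 1.67]
wrist_force: [-0.0, -0.8, 0.2]
width: 0.0198
finger_force: 0.0
```

```bash
python3 - <<'E'
from h import *
st()
q=snapshot("side")
cv2.imwrite("pics/k2.png",cv2.resize(q["img"][190:300,220:350],(650,550)))
E
python3 go.py .5821,.0459,.168,95.4 .5821,.0459,.25,95.4 
```

```text
{'time': 5.025, 'tool_pos': [0.5825, 0.0457, 0.1668], 'ee_rot': [3.1413, 0.0002, 1.67], 'wrist_force': [-0.0118, -0.7962, 0.2101], 'width': 0.0198, 'finger_force': 0.0, 'joint_positions': [-0.0186, 0.1673, 1.3164, -0.0002, 1.6576, -0.1179]}
[0.0004, -0.0017, -0.0016, 0.1, 0.0, 0.5]
[0.0003, -0.0016, -0.0836, 0.1, 0.0, 0.5]
```

View pics/k2.png

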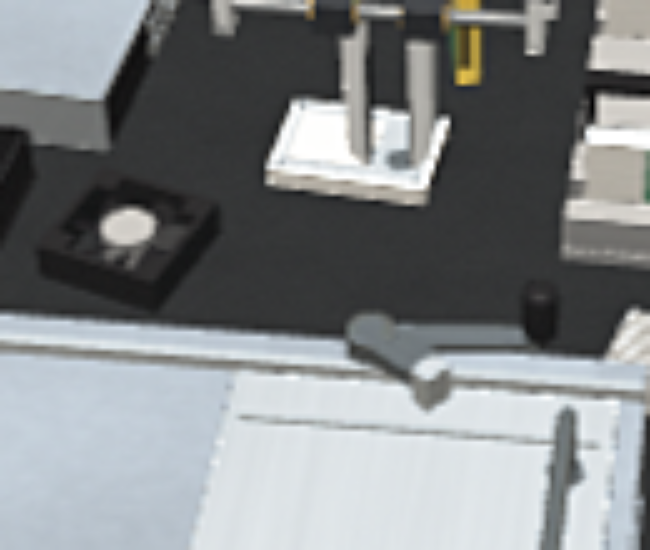

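```bash
python3 - <<'E'
from h import *
q=snapshot("side")
print(proj(q,(.5825,.0457,.156)),proj(q,(.5825,.0457,.182)))
E
```

```text
[298.35714765 229.39152582] [298.13951642 221.8616621 ]
```

Emit:
{"api": "servo_tool", "payload": {"commands": [0, 0, 0.06, 0, 0, 0, 0.02, 0, 0, 0.12, 0, 0, 0, 0.02, 0, 0, 0.13, 0, 0, 0, 0.02, 0, 0, 0.13, 0, 0, 0, 0.02]}}

```text
time: 5.62
tool_pos: [0.5822, 0.0459, 0.0375]
ee_rot: [3.141, 0.0, 1.664]
wrist_force: [-0.3, -1.0, 0.2]
width: 0.0203
finger_force: 0.0
```

```bash
python3 - <<'E'
from h import *
o=st()
q=snapshot("side");p=snapshot("top")
t=np.array(o["tool_pos"]);t[2]-=.011
print(proj(q,t),proj(p,t))
cv2.imwrite("pics/k3.png",np.hstack([cv2.resize(q["img"][200:300,250:350],(400,400)),cv2.resize(p["img"][140:260,230:350],(400,400))]))
E
```

```text
{'time': 5.625, 'tool_pos': [0.5822, 0.0459, 0.0375], 'ee_rot': [3.1411, 0.0001, 1.664], 'wrist_force': [-0.2742, -0.9916, 0.2498], 'width': 0.0203, 'finger_force': 0.0, 'joint_positions': [-0.0184, 0.234, 1.4991, -0.0001, 1.408, -0.1115]}
[299.46474396 264.41582931] [312.97965659 221.92222737]
```

View pics/k3.png

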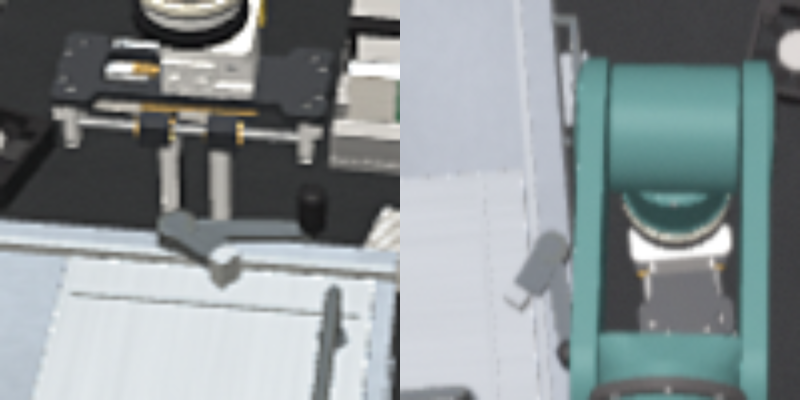

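Emit:
{"api": "servo_tool", "payload": {"commands": [0, 0, 0.012, 0, 0, 0, 0.02, 0, 0, 0.022, 0, 0, 0, 0.02, 0, 0, 0.0245, 0, 0, 0, 0.02, 0, 0, 0.0265, 0, 0, 0, 0.02, 0, 0, 0.0275, 0, 0, 0, 0.02]}}

```text
time: 6.35
tool_pos: [0.582, 0.0458, 0.009]
ee_rot: [3.141, 0.0, 1.665]
wrist_force: [0.2, -0.4, 0.1]
width: 0.0197
finger_force: 0.0
```

Emit:
{"api": "servo_tool", "payload": {"commands": [0, 0, 0.002, 0, 0, 0, 0.02, 0, 0, 0.004, 0, 0, 0, 0.02, 0, 0, 0.006, 0, 0, 0, 0.02]}}

```text
time: 6.72
tool_pos: [0.5819, 0.0458, 0.003]
ee_rot: [3.142, 0.0, 1.665]
wrist_force: [-0.2, 0.0, 0.3]
width: 0.0199
finger_force: 0.0
```

```bash
python3 - <<'E'
from h import *
p=snapshot("side");cv2.imwrite("pics/k4.png",cv2.resize(p["img"][150:300,220:380],(800,600)))
print(robot.tips_ahead)
E
```

```text
0.011
```

View pics/k4.png

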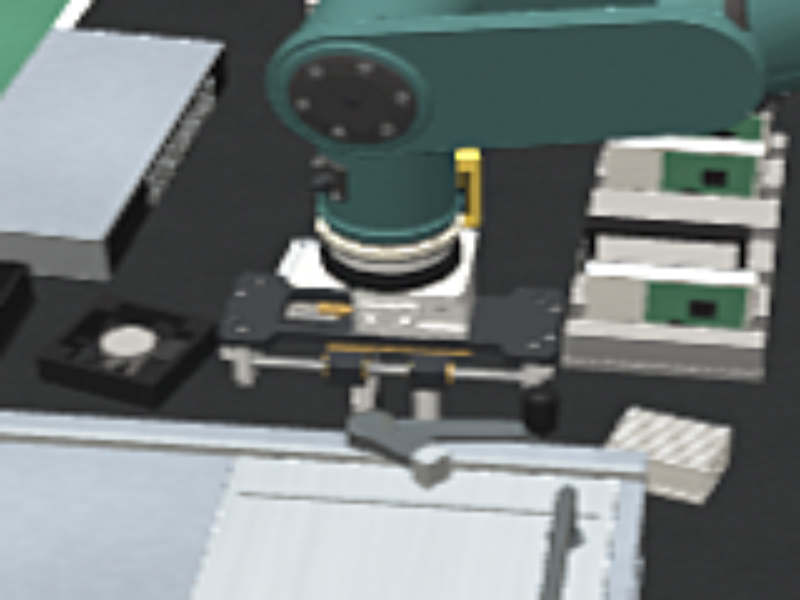

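Emit:
{"api": "servo_tool", "payload": {"commands": [0, 0, 0.002, 0, 0, 0, 0.02, 0, 0, 0.004, 0, 0, 0, 0.02, 0, 0, 0.006, 0, 0, 0, 0.02, 0, 0, 0.008, 0, 0, 0, 0.02]}}

```text
time: 7.28
tool_pos: [0.5819, 0.0458, -0.0051]
ee_rot: [-3.142, 0.0, 1.665]
wrist_force: [0.2, -0.3, -0.7]
width: 0.02
finger_force: 0.0
```

Emit:
{"api": "servo_tool", "payload": {"commands": [0, 0, 0.002, 0, 0, 0, 0.02, 0, 0, 0.004, 0, 0, 0, 0.02, 0, 0, 0.005, 0, 0, 0, 0.02]}}

```text
time: 7.65
tool_pos: [0.5818, 0.0458, -0.0101]
ee_rot: [-3.141, 0.0, 1.665]
wrist_force: [1.0, 0.1, 0.4]
width: 0.02
finger_force: 0.0
```

Emit:
{"api": "servo_tool", "payload": {"commands": [0, 0, 0.0015, 0, 0, 0, 0.02, 0, 0, 0.003, 0, 0, 0, 0.02]}}

```text
time: 7.9
tool_pos: [0.5819, 0.0458, -0.013]
ee_rot: [3.141, 0.0, 1.665]
wrist_force: [0.8, 0.2, 0.2]
width: 0.0201
finger_force: 0.0
```

Emit:
{"api": "servo_tool", "payload": {"commands": [0, 0, 0.0015, 0, 0, 0, 0.02, 0, 0, 0.003, 0, 0, 0, 0.02, 0, 0, 0.003, 0, 0, 0, 0.02]}}

```text
time: 8.28
tool_pos: [0.5817, 0.0458, -0.0161]
ee_rot: [-3.141, 0.0, 1.665]
wrist_force: [0.4, -0.1, 0.2]
width: 0.0199
finger_force: 0.0
```

Emit:
{"api": "servo_tool", "payload": {"commands": [0, 0, 0.0015, 0, 0, 0, 0.02, 0, 0, 0.003, 0, 0, 0, 0.02, 0, 0, 0.003, 0, 0, 0, 0.02]}}

```text
time: 8.65
tool_pos: [0.5817, 0.0458, -0.0191]
ee_rot: [-3.141, 0.0, 1.665]
wrist_force: [0.2, -0.1, -0.7]
width: 0.02
finger_force: 0.0
```

Emit:
{"api": "servo_tool", "payload": {"commands": [0, 0, 0.0015, 0, 0, 0, 0.02, 0, 0, 0.003, 0, 0, 0, 0.02, 0, 0, 0.003, 0, 0, 0, 0.02]}}

```text
time: 9.02
tool_pos: [0.5821, 0.0458, -0.0208]
ee_rot: [3.141, 0.0, 1.665]
wrist_force: [-1.4, 1.0, 5.7]
width: 0.0202
finger_force: 2.5
```

```bash
python3 - <<'E'
from h import *
st()
# FK guess from joints: planar 2R + wrist; print data
p=snapshot("side");cv2.imwrite("pics/k5.png",cv2.resize(p["img"][180:270,240:360],(800,600)))
for z in(0,.02,.04,.06,.08):print(z,proj(p,(.5818,.0458,z)))
E
```

```text
{'time': 9.025, 'tool_pos': [0.5821, 0.0458, -0.0208], 'ee_rot': [3.1412, 0.0002, 1.665], 'wrist_force': [-1.4227, 0.9632, 5.716], 'width': 0.0202, 'finger_force': 2.4672, 'joint_positions': [-0.0185, 0.287, 1.558, -0.0001, 1.2961, -0.1126]}
0 [299.7932077 271.0863756]
0.02 [299.65005864 266.06404243]
0.04 [299.50439821 260.95359894]
0.06 [299.35615975 255.75270592]
0.08 [299.2052742  250.45894065]
```

View pics/k5.png

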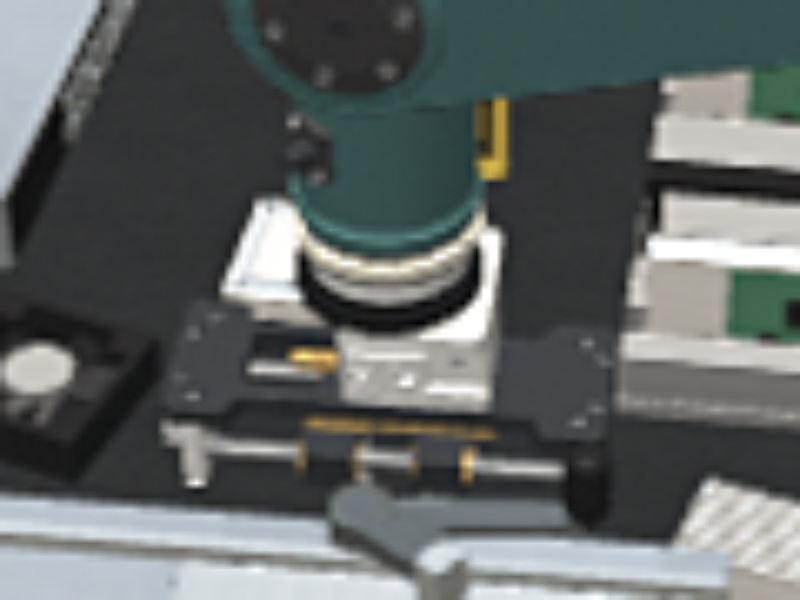

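```bash
sed -i 's/^def row(x,y,z,yaw):/ZO=.032 # true TCP z = reading + ZO (felt on the bench)\ndef row(x,y,z,yaw):\n    z-=ZO/' go.py; python3 go.py .5821,.0459,.26,95.4 .4895,.1225,.26,5.4 .4895,.1225,.167,5.4
```

```text
[0.0, 0.0002, -0.2488, 0.0, 0.0, -0.0]
[0.085, -0.0848, -0.2489, 0.0, -0.0, 90.0]
[0.085, -0.0848, -0.1559, 0.0, -0.0, 90.0]
```

Emit:
{"api": "servo_tool", "payload": {"commands": [0, 0, -0.06, 0, 0, 0, 0.05, 0, 0, -0.12, 0, 0, 0, 0.05, 0, 0, -0.18, 0, 0, 0, 0.05, 0, 0, -0.249, 0, 0, 0, 0.05, 0, 0, -0.249, 0, 0, 0, 0.05, 0.085, -0.085, -0.249, 0, 0, 90, 0.05, 0.085, -0.085, -0.249, 0, 0, 90, 0.05, 0.085, -0.085, -0.249, 0, 0, 90, 0.05, 0.085, -0.085, -0.249, 0, 0, 90, 0.05, 0.085, -0.085, -0.249, 0, 0, 90, 0.05]}}

```text
time: 10.32
tool_pos: [0.4885, 0.1226, 0.2255]
ee_rot: [-3.14, 0.002, 0.722]
wrist_force: [-0.3, 0.4, -0.2]
width: 0.05
finger_force: 0.0
```

```bash
python3 go.py .4895,.1225,.26,5.4 .4895,.1225,.167,5.4
```

```text
[0.0007, 0.0007, -0.0025, -0.0, 0.1, 36.0]
[0.0008, 0.0008, 0.0905, -0.0, 0.1, 36.0]
```

Emit:
{"api": "servo_tool", "payload": {"commands": [0.001, 0, -0.002, 0, 0, 36, 0.05, 0.001, 0, -0.002, 0, 0, 36, 0.05, 0.001, 0, -0.002, 0, 0, 36, 0.05, 0.001, 0, -0.002, 0, 0, 36, 0.05, 0.001, 0, 0.05, 0, 0, 36, 0.05, 0.001, 0, 0.09, 0, 0, 36, 0.05, 0.001, 0, 0.09, 0, 0, 36, 0.05, 0.001, 0, 0.09, 0, 0, 36, 0.014, 0.001, 0, 0.09, 0, 0, 36, 0.014, 0.001, 0, 0.09, 0, 0, 36, 0.014]}}

```text
time: 11.58
tool_pos: [0.4911, 0.1233, 0.1389]
ee_rot: [-3.142, -0.003, 0.099]
wrist_force: [-0.2, -0.3, -0.2]
width: 0.0233
finger_force: 0.0
```

Emit:
{"api": "servo_tool", "payload": {"commands": [0, 0, 0, 0, 0, 0, 0.014]}}

```text
time: 11.7
tool_pos: [0.4908, 0.1233, 0.1384]
ee_rot: [-3.141, -0.003, 0.099]
wrist_force: [0.6, 0.0, 1.2]
width: 0.0176
finger_force: 30.0
```

Emit:
{"api": "servo_tool", "payload": {"commands": [0, 0, 0, 0, 0, 0, 0.021, 0, 0.0138, 0.001, 0, 0, -9, 0.021, 0.003, 0.0268, 0.001, 0, 0, -18, 0.021, 0.008, 0.039, 0.001, 0, 0, -27, 0.021, 0.015, 0.0505, 0.001, 0, 0, -36, 0.021, 0.024, 0.0606, 0.001, 0, 0, -45, 0.021, 0.034, 0.0693, 0.001, 0, 0, -54, 0.021, 0.0454, 0.0762, 0.001, 0, 0, -63, 0.021, 0.0577, 0.0813, 0.001, 0, 0, -72, 0.021, 0.0707, 0.0845, 0.001, 0, 0, -81, 0.021]}}

```text
time: 12.95
tool_pos: [0.5682, 0.0464, 0.1355]
ee_rot: [-3.139, -0.001, 1.518]
wrist_force: [-1.9, 1.5, -0.7]
width: 0.0206
finger_force: 0.8
```

```bash
python3 go.py .583,.0459,.167,95.4 .583,.0459,.26,95.4
```

```text
[0.0003, 0.0148, 0.0004, -0.1, -0.1, -8.4]
[0.0004, 0.0146, -0.0926, -0.1, -0.1, -8.4]
```

Emit:
{"api": "servo_tool", "payload": {"commands": [0, 0.016, 0, 0, 0, -9, 0.021, 0, 0.017, 0, 0, 0, -9, 0.021, 0, 0.017, 0, 0, 0, -9, 0.021]}}

```text
time: 13.32
tool_pos: [0.5825, 0.0448, 0.1344]
ee_rot: [-3.133, -0.0, 1.67]
wrist_force: [-6.0, 1.1, 0.1]
width: 0.0211
finger_force: 2.9
```

Emit:
{"api": "servo_tool", "payload": {"commands": [0, -0.002, 0, 0, 0, 0, 0.05, 0, -0.002, 0, 0, 0, 0, 0.05, 0, -0.002, -0.05, 0, 0, 0, 0.05, 0, -0.002, -0.1, 0, 0, 0, 0.05, 0, -0.002, -0.12, 0, 0, 0, 0.05]}}

```text
time: 13.95
tool_pos: [0.5852, 0.0449, 0.2608]
ee_rot: [3.134, 0.001, 1.67]
wrist_force: [-0.6, -0.9, 0.7]
width: 0.0496
finger_force: 0.0
```

```bash
python3 - <<'E'
from h import *
st()
q=snapshot("side");im=q["img"].max(2)
for X in [(.5821,.0459,.166),(.4895,.1225,.166)]:
    u,v=proj(q,X).astype(int);print(u,v,im[v-6:v+7,u-6:u+7:2].tolist() if 0 else im[v-5:v+6,u-5:u+6].mean())
for r in spotter.trace("cam_knob",q)[:2]:
    v,u=np.nonzero(r["region"]);print(r["conf"],r["box"])
E
python3 go.py .5821,.0459,.26,5.4 .4555,.2462,.26,95.4 .4555,.2462,.26,5.4
```

```text
{'time': 13.95, 'tool_pos': [0.5852, 0.0449, 0.2608], 'ee_rot': [3.1339, 0.0009, 1.67], 'wrist_force': [-0.5998, -0.9336, 0.6551], 'width': 0.0496, 'finger_force': 0.0, 'joint_positions': [-0.0201, 0.163, 1.1367, -0.0, 1.8342, -0.1193]}
298 226 115.65289256198348
327 250 51.710743801652896
0.86 [291.3, 222.0, 15.1, 41.2]
[0.0014, -0.0035, 0.0321, 0.4, -0.3, 90.3]
[0.2133, -0.1096, 0.0311, 0.5, 0.1, 0.3]
[0.2133, -0.1096, 0.0311, 0.4, -0.3, 90.3]
```

Emit:
{"api": "servo_tool", "payload": {"commands": [0.213, -0.11, 0.03, 0.4, 0, 0.3, 0.05, 0.213, -0.11, 0.03, 0.4, 0, 0.3, 0.05, 0.213, -0.11, 0.03, 0.4, 0, 0.3, 0.05, 0.213, -0.11, 0.03, 0.4, 0, 0.3, 0.05, 0.213, -0.11, 0.03, 0.4, 0, 0.3, 0.05, 0.213, -0.11, 0.03, 0.4, 0, 0.3, 0.05]}}

```text
time: 14.8
tool_pos: [0.4531, 0.2455, 0.225]
ee_rot: [-3.134, 0.001, 1.665]
wrist_force: [0.7, -0.5, -0.2]
width: 0.05
finger_force: 0.0
```

```bash
python3 go.py .456,.246,.26,95.4  .456,.246,.169,95.4 .6252,.262,.169,95.4
```

```text
[0.0002, 0.0029, -0.003, -0.5, 0.1, -0.0]
[0.0003, 0.0036, 0.088, -0.5, 0.1, -0.0]
[0.0004, 0.1736, 0.0866, -0.5, 0.1, -0.0]
```

Emit:
{"api": "servo_tool", "payload": {"commands": [0, 0.003, 0.04, -0.4, 0, 0, 0.05, 0, 0.0035, 0.085, -0.4, 0, 0, 0.05, 0, 0.0035, 0.088, -0.4, 0, 0, 0.05, 0, 0.0035, 0.088, -0.4, 0, 0, 0.006, 0, 0.0035, 0.088, -0.4, 0, 0, 0.006, 0, 0.0035, 0.088, -0.4, 0, 0, 0.006, 0, 0.0035, 0.088, -0.4, 0, 0, 0.006]}}

```text
time: 15.68
tool_pos: [0.4566, 0.2464, 0.1391]
ee_rot: [3.14, -0.0, 1.665]
wrist_force: [-1.1, 0.0, 0.4]
width: 0.0133
finger_force: 0.0
```

Emit:
{"api": "servo_tool", "payload": {"commands": [0, 0, 0, 0, 0, 0, 0.012, 0, 0.02, 0, 0, 0, 0, 0.012, 0, 0.045, 0, 0, 0, 0, 0.012, 0, 0.07, 0, 0, 0, 0, 0.012, 0, 0.095, 0, 0, 0, 0, 0.012, 0, 0.12, 0, 0, 0, 0, 0.012, 0, 0.145, 0, 0, 0, 0, 0.012, 0, 0.165, 0, 0, 0, 0, 0.012, 0, 0.17, 0, 0, 0, 0, 0.012, 0, 0.172, 0, 0, 0, 0, 0.012]}}

```text
time: 16.92
tool_pos: [0.6265, 0.2619, 0.1376]
ee_rot: [-3.139, 0.001, 1.665]
wrist_force: [-4.2, -1.8, -0.3]
width: 0.0121
finger_force: 1.6
```

Emit:
{"api": "servo_tool", "payload": {"commands": [0, 0, 0, 0, 0, 0, 0.04, 0, 0, 0, 0, 0, 0, 0.04, 0, 0, -0.05, 0, 0, 0, 0.04, 0, 0, -0.1, 0, 0, 0, 0.04, 0, 0, -0.12, 0, 0, 0, 0.04]}}

```text
time: 17.55
tool_pos: [0.6284, 0.2629, 0.2633]
ee_rot: [3.133, -0.002, 1.665]
wrist_force: [1.4, -0.2, 0.8]
width: 0.04
finger_force: 0.0
```

```bash
python3 - <<'E'
from h import *
st()
q=snapshot("side")
for r in spotter.trace("hatch_handle",q)[:2]: print(r["conf"],r["box"])
E
python3 go.py .51,.05,.29,40 .4573,-.1302,.27,4
```

```text
{'time': 17.55, 'tool_pos': [0.6284, 0.2629, 0.2633], 'ee_rot': [3.1334, -0.0018, 1.665], 'wrist_force': [1.3507, -0.1925, 0.7715], 'width': 0.04, 'finger_force': 0.0, 'joint_positions': [0.313, 0.3889, 0.8514, 0.0, 1.8929, 0.2189]}
0.79 [179.7, 258.8, 97.3, 72.3]
[-0.2008, -0.1381, 0.0031, 0.4, -0.3, 55.4]
[-0.3753, -0.2077, 0.0222, 0.3, -0.5, 91.4]
```

Emit:
{"api": "servo_tool", "payload": {"commands": [-0.375, -0.208, 0, 0, 0, 91.4, 0.04, -0.375, -0.208, 0, 0, 0, 91.4, 0.04, -0.375, -0.208, 0, 0, 0, 91.4, 0.04, -0.375, -0.208, 0, 0, 0, 91.4, 0.04, -0.375, -0.208, 0, 0, 0, 91.4, 0.04, -0.375, -0.208, 0, 0, 0, 91.4, 0.04, -0.375, -0.208, 0, 0, 0, 91.4, 0.04, -0.375, -0.208, 0, 0, 0, 91.4, 0.04, -0.375, -0.208, 0, 0, 0, 91.4, 0.04]}}

```text
time: 18.77
tool_pos: [0.4544, -0.1312, 0.2563]
ee_rot: [-3.141, 0.002, 0.064]
wrist_force: [-0.3, 0.5, -0.9]
width: 0.0398
finger_force: 0.0
```

```bash
python3 - <<'E'
from h import *
st()
q=snapshot("side");p=snapshot("top")
for r in spotter.trace("drive1",q)[:8]: print(round(r["conf"],2),r["box"])
for x in ((.4573,-.1302),(.4728,-.2914),(.4753,-.3453)):print(proj(q,(*x,.078)))
E
python3 go.py .4573,-.1302,.26,4 .4573,-.1302,.057,4
```

```text
{'time': 18.775, 'tool_pos': [0.4544, -0.1312, 0.2563], 'ee_rot': [-3.1406, 0.0017, 0.0636], 'wrist_force': [-0.3226, 0.5187, -0.8582], 'width': 0.0398, 'finger_force': 0.0, 'joint_positions': [-0.4012, -0.0865, 1.4034, 0.0001, 1.8267, 1.1061]}
0.93 [341.1, 218.4, 29.1, 15.7]
0.8 [339.8, 180.1, 34.1, 18.3]
0.78 [406.9, 198.6, 34.6, 19.6]
0.6 [343.8, 170.2, 28.4, 15.9]
0.59 [307.7, 173.0, 9.2, 33.8]
[353.73649831 216.81829681]
[356.50150109 184.51614387]
[358.16160808 174.79551087]
[0.0025, 0.0, 0.0286, -0.0, 0.1, 0.1]
[0.0029, 0.0002, 0.2316, -0.0, 0.1, 0.1]
```

Emit:
{"api": "servo_tool", "payload": {"commands": [0.003, 0, 0.06, 0, 0, 0, 0.04, 0.003, 0, 0.12, 0, 0, 0, 0.04, 0.003, 0, 0.17, 0, 0, 0, 0.04, 0.003, 0, 0.21, 0, 0, 0, 0.04, 0.003, 0, 0.231, 0, 0, 0, 0.04, 0.003, 0, 0.231, 0, 0, 0, 0.008, 0.003, 0, 0.231, 0, 0, 0, 0.008, 0.003, 0, 0.231, 0, 0, 0, 0.008, 0.003, 0, 0.231, 0, 0, 0, 0.008]}}

```text
time: 20.05
tool_pos: [0.4595, -0.1307, 0.0286]
ee_rot: [3.14, -0.003, 0.07]
wrist_force: [0.8, -0.2, 2.5]
width: 0.0147
finger_force: 30.0
```

Emit:
{"api": "servo_tool", "payload": {"commands": [0, 0, 0, 0, 0, 0, 0.008]}}

```text
time: 20.18
tool_pos: [0.4595, -0.1307, 0.0286]
ee_rot: [3.14, -0.003, 0.07]
wrist_force: [-0.1, -0.0, 4.3]
width: 0.015
finger_force: 30.0
```

Emit:
{"api": "servo_tool", "payload": {"commands": [0, 0, -0.03, 0, 0, 0, 0.008, 0, 0, -0.08, 0, 0, 0, 0.008, 0, 0, -0.14, 0, 0, 0, 0.008, 0, 0, -0.2, 0, 0, 0, 0.008, 0, 0, -0.225, 0, 0, 0, 0.008, 0, 0, -0.225, 0, 0, 0, 0.008]}}

```text
time: 20.92
tool_pos: [0.4591, -0.1307, 0.2538]
ee_rot: [3.14, -0.003, 0.069]
wrist_force: [-0.1, 0.8, -3.2]
width: 0.0145
finger_force: 30.0
```

```bash
python3 go.py .5256,.3127,.29,5.4
```

```text
[0.0971, -0.4378, -0.0047, 0.1, -0.2, -1.4]
```

Emit:
{"api": "servo_tool", "payload": {"commands": [0.097, -0.438, -0.005, 0, 0, -1.4, 0.008, 0.097, -0.438, -0.005, 0, 0, -1.4, 0.008, 0.097, -0.438, -0.005, 0, 0, -1.4, 0.008, 0.097, -0.438, -0.005, 0, 0, -1.4, 0.008, 0.097, -0.438, -0.005, 0, 0, -1.4, 0.008, 0.097, -0.438, -0.005, 0, 0, -1.4, 0.008, 0.097, -0.438, -0.005, 0, 0, -1.4, 0.008, 0.097, -0.438, -0.005, 0, 0, -1.4, 0.008, 0.097, -0.438, -0.005, 0, 0, -1.4, 0.008]}}

```text
time: 22.05
tool_pos: [0.5238, 0.3132, 0.2538]
ee_rot: [3.139, 0.005, 0.095]
wrist_force: [0.5, -0.6, -1.7]
width: 0.0151
finger_force: 30.0
```

```bash
python3 - <<'E'
from h import *
st();p=snapshot("side");cv2.imwrite("pics/d1.png",cv2.resize(p["img"][150:390,150:470],(800,600)))
E
python3 go.py .5256,.3127,.29,5.4 .5256,.3127,.075,5.4
```

```text
{'time': 22.05, 'tool_pos': [0.5238, 0.3132, 0.2538], 'ee_rot': [3.1389, 0.0051, 0.0951], 'wrist_force': [0.5244, -0.6054, -1.7421], 'width': 0.0151, 'finger_force': 29.9977, 'joint_positions': [0.4465, 0.2275, 1.0748, -0.0009, 1.845, 1.922]}
[0.0014, -0.0003, -0.0032, 0.1, 0.2, -0.0]
[0.0022, -0.0009, 0.2118, 0.1, 0.2, -0.0]
```

View pics/d1.png

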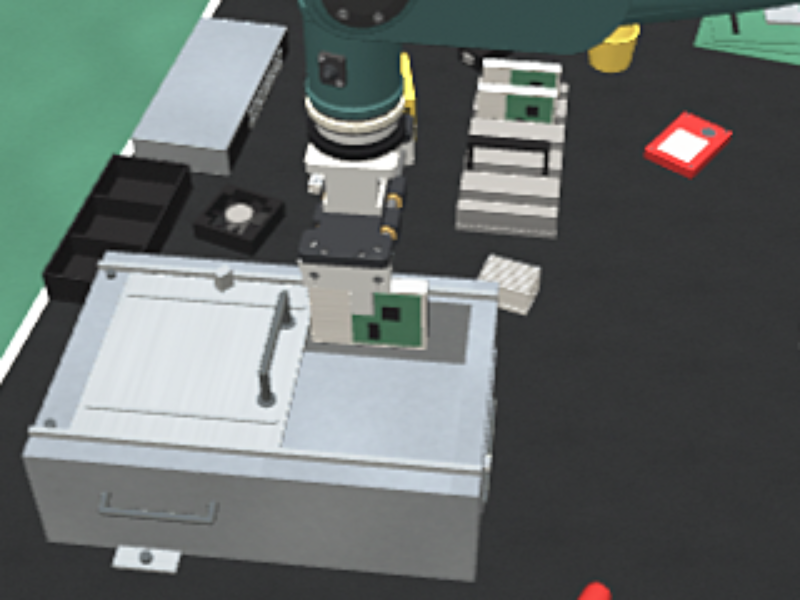

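Emit:
{"api": "servo_tool", "payload": {"commands": [0.002, 0, 0.05, 0, 0, 0, 0.008, 0.002, 0, 0.1, 0, 0, 0, 0.008, 0.002, 0, 0.15, 0, 0, 0, 0.008, 0.002, 0, 0.19, 0, 0, 0, 0.008, 0.002, 0, 0.212, 0, 0, 0, 0.008, 0.002, 0, 0.212, 0, 0, 0, 0.008]}}

```text
time: 22.85
tool_pos: [0.525, 0.3105, 0.0424]
ee_rot: [3.139, 0.005, 0.091]
wrist_force: [0.6, -0.8, -3.5]
width: 0.0148
finger_force: 30.0
```

Emit:
{"api": "servo_tool", "payload": {"commands": [0, 0, 0, 0, 0, 0, 0.03, 0, 0, 0, 0, 0, 0, 0.03, 0, 0, 0, 0, 0, 0, 0.03, 0, 0, -0.06, 0, 0, 0, 0.03, 0, 0, -0.12, 0, 0, 0, 0.03, 0, 0, -0.18, 0, 0, 0, 0.03, 0, 0, -0.21, 0, 0, 0, 0.04, 0, 0, -0.21, 0, 0, 0, 0.04]}}

```text
time: 23.85
tool_pos: [0.5281, 0.3143, 0.2596]
ee_rot: [-3.139, -0.008, 0.094]
wrist_force: [0.3, 0.8, 0.2]
width: 0.0398
finger_force: 0.0
```

```bash
python3 - <<'E'
from h import *
q=snapshot("side")
for r in spotter.trace("drive1",q)[:8]: print(round(r["conf"],2),r["box"])
E
python3 go.py .4728,-.2914,.29,4 .4728,-.2914,.25,4
```

```text
0.86 [345.4, 174.4, 27.1, 11.4]
0.6 [341.8, 182.0, 31.5, 16.9]
0.45 [281.7, 330.8, 36.7, 3.6]
0.4 [312.3, 174.2, 1.5, 23.9]
[-0.1102, 0.5972, -0.0036, 0.0, 0.1, 1.4]
[-0.1102, 0.5971, 0.0364, 0.0, 0.1, 1.4]
```

Emit:
{"api": "servo_tool", "payload": {"commands": [-0.11, 0.597, 0, 0, 0, 1.4, 0.04, -0.11, 0.597, 0, 0, 0, 1.4, 0.04, -0.11, 0.597, 0, 0, 0, 1.4, 0.04, -0.11, 0.597, 0, 0, 0, 1.4, 0.04, -0.11, 0.597, 0, 0, 0, 1.4, 0.04, -0.11, 0.597, 0, 0, 0, 1.4, 0.04, -0.11, 0.597, 0, 0, 0, 1.4, 0.04, -0.11, 0.597, 0, 0, 0, 1.4, 0.04, -0.11, 0.597, 0, 0, 0, 1.4, 0.04, -0.11, 0.597, 0, 0, 0, 1.4, 0.04]}}

```text
time: 25.2
tool_pos: [0.4715, -0.293, 0.2514]
ee_rot: [-3.138, 0.005, 0.068]
wrist_force: [0.3, -0.6, -0.1]
width: 0.0402
finger_force: 0.0
```

Emit:
{"api": "servo_tool", "payload": {"commands": [0, 0, 0, 0, 0, 0, 0.04, 0, 0, 0, 0, 0, 0, 0.04]}}

```text
time: 25.45
tool_pos: [0.4726, -0.2902, 0.2529]
ee_rot: [-3.139, 0.003, 0.07]
wrist_force: [0.4, 0.1, 0.6]
width: 0.04
finger_force: 0.0
```

```bash
python3 go.py .4728,-.2914,.25,4 .4728,-.2914,.058,4
```

```text
[0.0002, 0.0013, 0.0349, -0.2, 0.2, -0.0]
[0.0007, 0.0019, 0.2269, -0.2, 0.2, -0.0]
```

Emit:
{"api": "servo_tool", "payload": {"commands": [0, 0.001, 0.06, -0.1, 0.1, 0, 0.04, 0, 0.001, 0.12, -0.1, 0.1, 0, 0.04, 0, 0.001, 0.17, -0.1, 0.1, 0, 0.04, 0, 0.001, 0.21, -0.1, 0.1, 0, 0.04, 0, 0.001, 0.228, -0.1, 0.1, 0, 0.04, 0, 0.001, 0.228, -0.1, 0.1, 0, 0.008, 0, 0.001, 0.228, -0.1, 0.1, 0, 0.008, 0, 0.001, 0.228, -0.1, 0.1, 0, 0.008, 0, 0.001, 0.228, -0.1, 0.1, 0, 0.008, 0, 0.001, 0.228, -0.1, 0.1, 0, 0.008]}}

```text
time: 26.7
tool_pos: [0.4747, -0.2928, 0.0295]
ee_rot: [3.138, -0.005, 0.069]
wrist_force: [0.3, 0.7, 6.7]
width: 0.0147
finger_force: 30.0
```

Emit:
{"api": "servo_tool", "payload": {"commands": [0, 0, -0.03, 0, 0, 0, 0.008, 0, 0, -0.08, 0, 0, 0, 0.008, 0, 0, -0.14, 0, 0, 0, 0.008, 0, 0, -0.2, 0, 0, 0, 0.008, 0, 0, -0.227, 0, 0, 0, 0.008, 0, 0, -0.227, 0, 0, 0, 0.008]}}

```text
time: 27.45
tool_pos: [0.4737, -0.2928, 0.2569]
ee_rot: [3.136, -0.006, 0.069]
wrist_force: [0.2, -0.2, -3.6]
width: 0.0146
finger_force: 30.0
```

```bash
python3 go.py .5293,.2729,.29,5.4
```

```text
[0.0946, -0.5604, -0.0039, 0.3, -0.3, -1.4]
```

Emit:
{"api": "servo_tool", "payload": {"commands": [0.095, -0.56, -0.004, 0, 0, -1.4, 0.008, 0.095, -0.56, -0.004, 0, 0, -1.4, 0.008, 0.095, -0.56, -0.004, 0, 0, -1.4, 0.008, 0.095, -0.56, -0.004, 0, 0, -1.4, 0.008, 0.095, -0.56, -0.004, 0, 0, -1.4, 0.008, 0.095, -0.56, -0.004, 0, 0, -1.4, 0.008, 0.095, -0.56, -0.004, 0, 0, -1.4, 0.008, 0.095, -0.56, -0.004, 0, 0, -1.4, 0.008, 0.095, -0.56, -0.004, 0, 0, -1.4, 0.008, 0.095, -0.56, -0.004, 0, 0, -1.4, 0.008]}}

```text
time: 28.7
tool_pos: [0.5271, 0.2769, 0.2525]
ee_rot: [3.138, 0.005, 0.1]
wrist_force: [0.5, -1.2, -2.2]
width: 0.0148
finger_force: 30.0
```

Emit:
{"api": "servo_tool", "payload": {"commands": [0, 0, 0, 0, 0, 0, 0.008, 0, 0, 0, 0, 0, 0, 0.008]}}

```text
time: 28.95
tool_pos: [0.5287, 0.2718, 0.2564]
ee_rot: [3.139, -0.0, 0.092]
wrist_force: [-0.7, 0.4, -1.7]
width: 0.0148
finger_force: 30.0
```

```bash
python3 go.py .5293,.2729,.29,5.4  .5293,.2729,.076,5.4
```

```text
[0.0007, -0.0011, -0.0016, 0.2, -0.0, -0.1]
[0.0006, -0.0017, 0.2124, 0.2, -0.0, -0.1]
```

Emit:
{"api": "servo_tool", "payload": {"commands": [0, -0.001, 0.05, 0, 0, 0, 0.008, 0, -0.001, 0.1, 0, 0, 0, 0.008, 0, -0.001, 0.14, 0, 0, 0, 0.008, 0, -0.001, 0.17, 0, 0, 0, 0.008, 0, -0.001, 0.19, 0, 0, 0, 0.008, 0, -0.001, 0.2, 0, 0, 0, 0.008]}}

```text
time: 29.7
tool_pos: [0.5285, 0.2721, 0.056]
ee_rot: [3.139, 0.0, 0.091]
wrist_force: [0.4, -0.4, -1.8]
width: 0.0147
finger_force: 30.0
```

Emit:
{"api": "servo_tool", "payload": {"commands": [0, 0, 0.01, 0, 0, 0, 0.008, 0, 0, 0.01, 0, 0, 0, 0.03, 0, 0, 0.01, 0, 0, 0, 0.03, 0, 0, 0.01, 0, 0, 0, 0.03, 0, 0, -0.06, 0, 0, 0, 0.03, 0, 0, -0.12, 0, 0, 0, 0.03, 0, 0, -0.18, 0, 0, 0, 0.03, 0, 0, -0.21, 0, 0, 0, 0.04, 0, 0, -0.21, 0, 0, 0, 0.04]}}

```text
time: 30.82
tool_pos: [0.53, 0.2752, 0.2718]
ee_rot: [-3.141, -0.01, 0.094]
wrist_force: [0.1, -0.7, -0.2]
width: 0.0403
finger_force: 0.0
```

```bash
python3 - <<'E'
from h import *
q=snapshot("side")
for r in spotter.trace("drive1",q)[:8]: print(round(r["conf"],2),r["box"])
E
python3 go.py .4753,-.3453,.285,4
```

```text
0.8 [411.2, 195.1, 31.0, 25.2]
0.77 [342.4, 172.2, 31.1, 14.4]
0.58 [281.6, 313.2, 39.9, 14.9]
0.46 [282.4, 329.8, 35.0, 5.8]
[-0.111, 0.612, 0.0144, 0.1, -0.0, 1.4]
```

Both are standing in the box. Next drive.

Emit:
{"api": "servo_tool", "payload": {"commands": [-0.111, 0.612, 0.014, 0, 0, 1.4, 0.04, -0.111, 0.612, 0.014, 0, 0, 1.4, 0.04, -0.111, 0.612, 0.014, 0, 0, 1.4, 0.04, -0.111, 0.612, 0.014, 0, 0, 1.4, 0.04, -0.111, 0.612, 0.014, 0, 0, 1.4, 0.04, -0.111, 0.612, 0.014, 0, 0, 1.4, 0.04, -0.111, 0.612, 0.014, 0, 0, 1.4, 0.04, -0.111, 0.612, 0.014, 0, 0, 1.4, 0.04, -0.111, 0.612, 0.014, 0, 0, 1.4, 0.04, -0.111, 0.612, 0.014, 0, 0, 1.4, 0.04]}}

```text
time: 32.17
tool_pos: [0.474, -0.3465, 0.2504]
ee_rot: [-3.139, 0.002, 0.069]
wrist_force: [0.2, -0.2, -0.4]
width: 0.0396
finger_force: 0.0
```

Emit:
{"api": "servo_tool", "payload": {"commands": [0, 0, 0, 0, 0, 0, 0.04, 0, 0, 0, 0, 0, 0, 0.04]}}

```text
time: 32.42
tool_pos: [0.4748, -0.3444, 0.2515]
ee_rot: [-3.139, 0.001, 0.069]
wrist_force: [0.1, 0.9, 0.5]
width: 0.0401
finger_force: 0.0
```

```bash
python3 go.py .4753,-.3453,.25,4 .4753,-.3453,.064,4
```

```text
[0.0004, 0.001, 0.0335, -0.1, 0.1, -0.0]
[0.0007, 0.0014, 0.2195, -0.1, 0.1, -0.0]
```

Emit:
{"api": "servo_tool", "payload": {"commands": [0, 0.001, 0.06, 0, 0, 0, 0.04, 0, 0.001, 0.12, 0, 0, 0, 0.04, 0, 0.001, 0.17, 0, 0, 0, 0.04, 0, 0.001, 0.21, 0, 0, 0, 0.04, 0, 0.001, 0.219, 0, 0, 0, 0.04, 0, 0.001, 0.219, 0, 0, 0, 0.008, 0, 0.001, 0.219, 0, 0, 0, 0.008, 0, 0.001, 0.219, 0, 0, 0, 0.008, 0, 0.001, 0.219, 0, 0, 0, 0.008, 0, 0.001, 0.219, 0, 0, 0, 0.008]}}

```text
time: 33.67
tool_pos: [0.4772, -0.3471, 0.0376]
ee_rot: [3.138, -0.005, 0.069]
wrist_force: [-0.3, 1.6, 6.3]
width: 0.0151
finger_force: 29.9
```

Emit:
{"api": "servo_tool", "payload": {"commands": [0, 0, -0.03, 0, 0, 0, 0.008, 0, 0, -0.08, 0, 0, 0, 0.008, 0, 0, -0.14, 0, 0, 0, 0.008, 0, 0, -0.2, 0, 0, 0, 0.008, 0, 0, -0.22, 0, 0, 0, 0.008, 0, 0, -0.22, 0, 0, 0, 0.008]}}

```text
time: 34.42
tool_pos: [0.4761, -0.3471, 0.2574]
ee_rot: [3.136, -0.005, 0.069]
wrist_force: [-1.0, 1.1, -2.0]
width: 0.0145
finger_force: 29.9
```

```bash
python3 go.py .5331,.2331,.29,5.4
```

```text
[0.0969, -0.5749, -0.0032, 0.3, -0.3, -1.4]
```

Emit:
{"api": "servo_tool", "payload": {"commands": [0.097, -0.575, -0.003, 0, 0, -1.4, 0.008, 0.097, -0.575, -0.003, 0, 0, -1.4, 0.008, 0.097, -0.575, -0.003, 0, 0, -1.4, 0.008, 0.097, -0.575, -0.003, 0, 0, -1.4, 0.008, 0.097, -0.575, -0.003, 0, 0, -1.4, 0.008, 0.097, -0.575, -0.003, 0, 0, -1.4, 0.008, 0.097, -0.575, -0.003, 0, 0, -1.4, 0.008, 0.097, -0.575, -0.003, 0, 0, -1.4, 0.008, 0.097, -0.575, -0.003, 0, 0, -1.4, 0.008, 0.097, -0.575, -0.003, 0, 0, -1.4, 0.008]}}

```text
time: 35.67
tool_pos: [0.5311, 0.237, 0.2536]
ee_rot: [3.139, 0.004, 0.098]
wrist_force: [0.2, 0.0, -1.5]
width: 0.0146
finger_force: 30.0
```

Emit:
{"api": "servo_tool", "payload": {"commands": [0, 0, 0, 0, 0, 0, 0.008, 0, 0, 0, 0, 0, 0, 0.008]}}

```text
time: 35.92
tool_pos: [0.5324, 0.2324, 0.2565]
ee_rot: [3.138, -0.0, 0.092]
wrist_force: [-0.0, -0.4, -2.1]
width: 0.0148
finger_force: 30.0
```

```bash
python3 go.py .5331,.2331,.29,5.4  .5331,.2331,.08,5.4
```

```text
[0.0008, -0.0006, -0.0015, 0.2, -0.0, -0.1]
[0.0008, -0.0013, 0.2085, 0.2, -0.0, -0.1]
```

Emit:
{"api": "servo_tool", "payload": {"commands": [0, -0.001, 0.05, 0, 0, 0, 0.008, 0, -0.001, 0.1, 0, 0, 0, 0.008, 0, -0.001, 0.14, 0, 0, 0, 0.008, 0, -0.001, 0.17, 0, 0, 0, 0.008, 0, -0.001, 0.19, 0, 0, 0, 0.008, 0, -0.001, 0.2, 0, 0, 0, 0.008]}}

```text
time: 36.67
tool_pos: [0.5322, 0.2325, 0.056]
ee_rot: [3.139, 0.0, 0.091]
wrist_force: [0.9, 0.6, -1.0]
width: 0.0146
finger_force: 30.0
```

Emit:
{"api": "servo_tool", "payload": {"commands": [0, 0, 0.01, 0, 0, 0, 0.008, 0, 0, 0.01, 0, 0, 0, 0.03, 0, 0, 0.01, 0, 0, 0, 0.03, 0, 0, 0.01, 0, 0, 0, 0.03, 0, 0, -0.06, 0, 0, 0, 0.03, 0, 0, -0.12, 0, 0, 0, 0.03, 0, 0, -0.18, 0, 0, 0, 0.03, 0, 0, -0.21, 0, 0, 0, 0.04, 0, 0, -0.21, 0, 0, 0, 0.04]}}

```text
time: 37.8
tool_pos: [0.5338, 0.2358, 0.2718]
ee_rot: [-3.142, -0.01, 0.094]
wrist_force: [-0.5, 0.1, -1.3]
width: 0.0397
finger_force: 0.0
```

```bash
cat > d5.py <<'E'
from m import *
p=snapshot("top");q=snapshot("side");im=p["img"].astype(int)
m=np.zeros((480,640),bool);m[150:235,310:430]=(im.min(2)>110)[150:235,310:430]
for b in blobs(p,m,.015,200,3000):print("top",b)
for r in spotter.trace("drive1",q)[:8]: print(round(r["conf"],2),r["box"])
E
python3 d5.py; python3 go.py .5731,-.05,.29,5.4 .656,-.164,.27,0
```

```text
top (array([ 0.6559, -0.1644]), array([0.104, 0.074]), 0.1, 1032)
0.89 [282.1, 311.8, 38.9, 18.9]
0.85 [284.6, 302.8, 36.5, 17.4]
0.64 [409.2, 195.2, 33.8, 25.2]
0.26 [336.3, 204.4, 30.0, 6.4]
[0.0146, 0.2875, 0.0076, 0.2, 0.1, -0.0]
[0.0865, 0.4088, 0.0278, 0.2, 0.1, 5.4]
```

Emit:
{"api": "servo_tool", "payload": {"commands": [0.086, 0.409, 0.028, 0, 0, 5.4, 0.088, 0.086, 0.409, 0.028, 0, 0, 5.4, 0.088, 0.086, 0.409, 0.028, 0, 0, 5.4, 0.088, 0.086, 0.409, 0.028, 0, 0, 5.4, 0.088, 0.086, 0.409, 0.028, 0, 0, 5.4, 0.088, 0.086, 0.409, 0.028, 0, 0, 5.4, 0.088, 0.086, 0.409, 0.028, 0, 0, 5.4, 0.088, 0.086, 0.409, 0.028, 0, 0, 5.4, 0.088, 0.086, 0.409, 0.028, 0, 0, 5.4, 0.088]}}

```text
time: 39.08
tool_pos: [0.6556, -0.1632, 0.2379]
ee_rot: [-3.141, 0.002, -0.0]
wrist_force: [0.4, 2.2, 0.7]
width: 0.0881
finger_force: 0.0
```

```bash
python3 d5.py; python3 go.py .656,-.164,.27,0 .656,-.164,.03,0 .656,-.164,.014,0
```

```text
top (array([ 0.746 , -0.1318]), array([0.1 , 0.04]), -18.8, 290)
top (array([ 0.6223, -0.1743]), array([0.177, 0.085]), -20.2, 1192)
0.92 [284.4, 302.1, 37.5, 14.6]
0.9 [281.9, 312.3, 40.3, 18.4]
0.89 [406.0, 198.7, 37.2, 21.2]
0.78 [307.3, 171.9, 6.7, 35.6]
0.74 [275.4, 208.3, 34.9, 18.3]
[-0.0002, 0.0017, 0.0023, 0.1, -0.1, 0.1]
[-0.0006, 0.0014, 0.2423, 0.1, -0.1, 0.1]
[-0.0006, 0.0014, 0.2583, 0.1, -0.1, 0.1]
```

Emit:
{"api": "servo_tool", "payload": {"commands": [0, 0.001, 0.06, 0, 0, 0, 0.088, 0, 0.001, 0.12, 0, 0, 0, 0.088, 0, 0.001, 0.17, 0, 0, 0, 0.088, 0, 0.001, 0.21, 0, 0, 0, 0.088, 0, 0.001, 0.235, 0, 0, 0, 0.088, 0, 0.001, 0.242, 0, 0, 0, 0.088, 0, 0.001, 0.244, 0, 0, 0, 0.088]}}

```text
time: 40.1
tool_pos: [0.6573, -0.1648, -0.0028]
ee_rot: [3.139, -0.003, 0.001]
wrist_force: [-0.5, 0.7, 0.3]
width: 0.0882
finger_force: 0.0
```

```bash
python3 - <<'E'
from h import *
st();q=snapshot("side")
cv2.imwrite("pics/d5.png",cv2.resize(q["img"][160:250,240:360],(800,600)))
E
```

```text
{'time': 40.1, 'tool_pos': [0.6573, -0.1648, -0.0028], 'ee_rot': [3.1395, -0.0032, 0.0007], 'wrist_force': [-0.4823, 0.661, 0.306], 'width': 0.0882, 'finger_force': 0.0, 'joint_positions': [-0.3288, 0.4599, 1.2856, -0.001, 1.3924, 1.2414]}
```

View pics/d5.png

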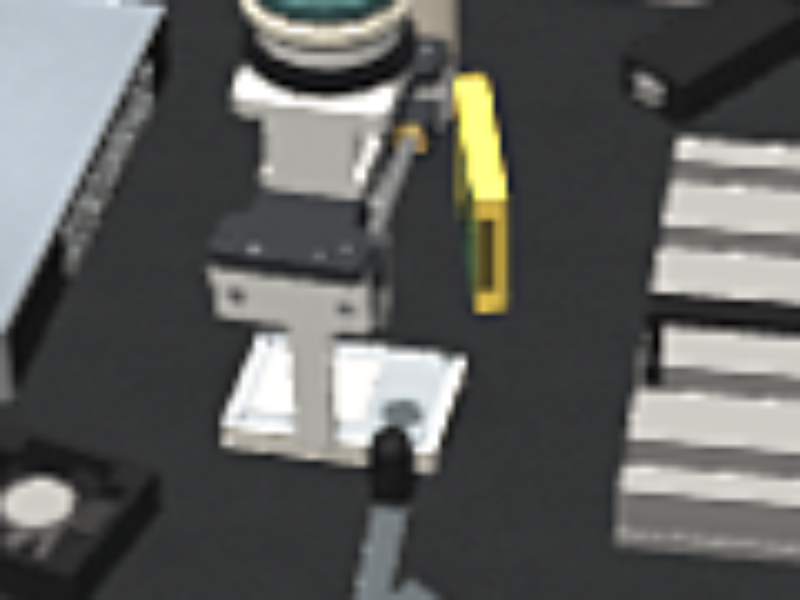

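Emit:
{"api": "servo_tool", "payload": {"commands": [0, -0.001, 0.004, 0, 0, 0, 0.088, 0, -0.001, 0.008, 0, 0, 0, 0.088, 0, -0.001, 0.01, 0, 0, 0, 0.088, 0, -0.001, 0.012, 0, 0, 0, 0.088]}}

```text
time: 40.65
tool_pos: [0.6568, -0.1646, -0.0159]
ee_rot: [3.14, -0.002, -0.0]
wrist_force: [-0.8, 0.5, 0.4]
width: 0.0879
finger_force: 0.0
```

Emit:
{"api": "servo_tool", "payload": {"commands": [0, 0, 0.001, 0, 0, 0, 0.06, 0, 0, 0.001, 0, 0, 0, 0.06, 0, 0, 0.001, 0, 0, 0, 0.06, 0, 0, 0.001, 0, 0, 0, 0.06]}}

```text
time: 41.15
tool_pos: [0.6568, -0.1646, -0.0169]
ee_rot: [3.14, -0.002, -0.0]
wrist_force: [0.1, -0.2, -0.8]
width: 0.0693
finger_force: 30.0
```

Emit:
{"api": "servo_tool", "payload": {"commands": [0, 0, -0.03, 0, 0, 0, 0.06, 0, 0, -0.08, 0, 0, 0, 0.06, 0, 0, -0.14, 0, 0, 0, 0.06, 0, 0, -0.2, 0, 0, 0, 0.06, 0, 0, -0.26, 0, 0, 0, 0.06, 0, 0, -0.275, 0, 0, 0, 0.06]}}

```text
time: 41.9
tool_pos: [0.6578, -0.1645, 0.2638]
ee_rot: [3.137, -0.011, -0.0]
wrist_force: [0.0, -0.7, -1.8]
width: 0.0698
finger_force: 30.0
```

```bash
python3 go.py .5293,.2729,.29,5.4
```

```text
[-0.1286, -0.4374, 0.0024, 0.3, -0.6, -5.4]
```

Emit:
{"api": "servo_tool", "payload": {"commands": [-0.128, -0.437, 0, 0, 0, -5.4, 0.06, -0.128, -0.437, 0, 0, 0, -5.4, 0.06, -0.128, -0.437, 0, 0, 0, -5.4, 0.06, -0.128, -0.437, 0, 0, 0, -5.4, 0.06, -0.128, -0.437, 0, 0, 0, -5.4, 0.06, -0.128, -0.437, 0, 0, 0, -5.4, 0.06, -0.128, -0.437, 0, 0, 0, -5.4, 0.06, -0.128, -0.437, 0, 0, 0, -5.4, 0.06, -0.128, -0.437, 0, 0, 0, -5.4, 0.06]}}

```text
time: 43.02
tool_pos: [0.5274, 0.2735, 0.2544]
ee_rot: [3.138, 0.002, 0.096]
wrist_force: [0.6, 0.3, -2.8]
width: 0.0696
finger_force: 30.0
```

```bash
python3 go.py .5293,.2729,.29,5.4  .5293,.2729,.1105,5.4; python3 - <<'E'
from h import *
q=snapshot("side")
for r in spotter.trace("drive1",q)[:8]: print(round(r["conf"],2),r["box"])
E
```

```text
[0.0018, 0.0008, -0.0036, 0.2, 0.1, 0.1]
[0.0022, 0.0001, 0.1759, 0.2, 0.1, 0.1]
0.89 [276.3, 245.2, 47.5, 24.3]
0.86 [407.5, 196.3, 36.6, 23.9]
0.72 [284.2, 300.5, 38.3, 26.7]
0.61 [282.1, 314.1, 41.5, 18.3]
```

Emit:
{"api": "servo_tool", "payload": {"commands": [0.002, 0, 0.05, 0, 0, 0, 0.06, 0.002, 0, 0.1, 0, 0, 0, 0.06, 0.002, 0, 0.14, 0, 0, 0, 0.06, 0.002, 0, 0.165, 0, 0, 0, 0.06, 0.002, 0, 0.173, 0, 0, 0, 0.06, 0.002, 0, 0.173, 0, 0, 0, 0.06]}}

```text
time: 43.88
tool_pos: [0.5313, 0.2717, 0.0843]
ee_rot: [3.139, -0.002, 0.092]
wrist_force: [0.8, -0.7, -3.3]
width: 0.0698
finger_force: 30.0
```

Emit:
{"api": "servo_tool", "payload": {"commands": [0, 0, 0, 0, 0, 0, 0.088, 0, 0, 0, 0, 0, 0, 0.088, 0, 0, 0, 0, 0, 0, 0.088, 0, 0, 0, 0, 0, 0, 0.088, 0, 0, -0.05, 0, 0, 0, 0.088, 0, 0, -0.1, 0, 0, 0, 0.088, 0, 0, -0.16, 0, 0, 0, 0.088, 0, 0, -0.18, 0, 0, 0, 0.088]}}

```text
time: 44.88
tool_pos: [0.5317, 0.2739, 0.27]
ee_rot: [-3.141, -0.01, 0.094]
wrist_force: [0.3, -0.4, -0.4]
width: 0.0879
finger_force: 0.0
```

```bash
python3 - <<'E'
from h import *
q=snapshot("side");cv2.imwrite("pics/e1.png",cv2.resize(q["img"][240:390,150:350],(800,600)))
for r in spotter.trace("drive1",q)[:8]: print(round(r["conf"],2),r["box"])
E
python3 go.py .6252,.262,.29,95.4
```

```text
0.84 [276.9, 302.3, 43.2, 28.1]
0.73 [407.6, 196.6, 34.3, 22.4]
0.61 [317.5, 318.3, 6.5, 14.2]
0.44 [281.9, 329.2, 27.9, 2.2]
[0.0919, 0.0206, 0.0113, 0.4, -0.4, -90.0]
```

View pics/e1.png

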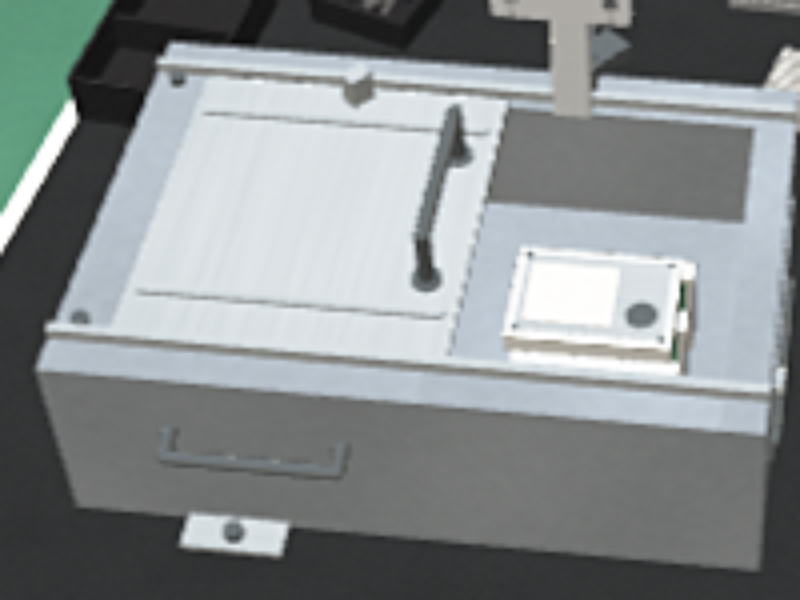

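Emit:
{"api": "servo_tool", "payload": {"commands": [0.092, 0.02, 0.01, 0, 0, -90, 0.05, 0.092, 0.02, 0.01, 0, 0, -90, 0.05, 0.092, 0.02, 0.01, 0, 0, -90, 0.05, 0.092, 0.02, 0.01, 0, 0, -90, 0.05, 0.092, 0.02, 0.01, 0, 0, -90, 0.05, 0.092, 0.02, 0.01, 0, 0, -90, 0.05, 0.092, 0.02, 0.01, 0, 0, -90, 0.05, 0.092, 0.02, 0.01, 0, 0, -90, 0.05, 0.092, 0.02, 0.01, 0, 0, -90, 0.05, 0.092, 0.02, 0.01, 0, 0, -90, 0.05]}}

```text
time: 46.22
tool_pos: [0.6233, 0.2618, 0.2521]
ee_rot: [-3.14, 0.003, 1.664]
wrist_force: [-0.1, 0.6, -0.5]
width: 0.0503
finger_force: 0.0
```

```bash
python3 go.py .6258,.262,.25,95.4 .6258,.262,.169,95.4
```

```text
[0.0001, 0.0025, 0.0341, -0.1, 0.2, -0.1]
[0.0003, 0.0027, 0.1151, -0.1, 0.2, -0.1]
```

Emit:
{"api": "servo_tool", "payload": {"commands": [0, 0.0025, 0.05, 0, 0, 0, 0.05, 0, 0.0025, 0.09, 0, 0, 0, 0.05, 0, 0.0025, 0.115, 0, 0, 0, 0.05, 0, 0.0025, 0.115, 0, 0, 0, 0.05, 0, 0.0025, 0.115, 0, 0, 0, 0.012, 0, 0.0025, 0.115, 0, 0, 0, 0.012, 0, 0.0025, 0.115, 0, 0, 0, 0.012, 0, 0.0025, 0.115, 0, 0, 0, 0.012]}}

```text
time: 47.22
tool_pos: [0.6269, 0.262, 0.1402]
ee_rot: [3.139, 0.002, 1.665]
wrist_force: [-0.3, -0.2, 0.4]
width: 0.0143
finger_force: 0.0
```

```bash
python3 go.py .6258,.262,.169,95.4 .4538,.2462,.169,95.4
```

```text
[0.0001, -0.0011, 0.0032, 0.2, 0.1, -0.0]
[0.0005, -0.1739, 0.0027, 0.2, 0.1, -0.0]
```

Emit:
{"api": "servo_tool", "payload": {"commands": [0, 0, 0.003, 0, 0, 0, 0.012, 0, -0.02, 0.003, 0, 0, 0, 0.012, 0, -0.045, 0.003, 0, 0, 0, 0.012, 0, -0.07, 0.003, 0, 0, 0, 0.012, 0, -0.095, 0.003, 0, 0, 0, 0.012, 0, -0.12, 0.003, 0, 0, 0, 0.012, 0, -0.145, 0.003, 0, 0, 0, 0.012, 0, -0.165, 0.003, 0, 0, 0, 0.012, 0, -0.171, 0.003, 0, 0, 0, 0.012, 0, -0.173, 0.003, 0, 0, 0, 0.012]}}

```text
time: 48.48
tool_pos: [0.4562, 0.2461, 0.1362]
ee_rot: [3.135, 0.001, 1.665]
wrist_force: [8.0, 1.5, -4.7]
width: 0.0121
finger_force: 3.9
```

Emit:
{"api": "servo_tool", "payload": {"commands": [0, 0, 0, 0, 0, 0, 0.012, 0, -0.001, 0, 0, 0, 0, 0.012]}}

```text
time: 48.72
tool_pos: [0.4562, 0.2461, 0.1362]
ee_rot: [3.135, 0.001, 1.664]
wrist_force: [8.8, 1.9, -3.5]
width: 0.0118
finger_force: 4.2
```

Emit:
{"api": "servo_tool", "payload": {"commands": [0, 0.001, 0, 0, 0, 0, 0.04, 0, 0.001, 0, 0, 0, 0, 0.04, 0, 0.001, -0.05, 0, 0, 0, 0.05, 0, 0.001, -0.1, 0, 0, 0, 0.05, 0, 0.001, -0.12, 0, 0, 0, 0.05, 0, 0.001, -0.12, 0, 0, 0, 0.05]}}

```text
time: 49.48
tool_pos: [0.4549, 0.2462, 0.2583]
ee_rot: [3.136, 0.001, 1.665]
wrist_force: [-0.8, 0.5, -0.5]
width: 0.0501
finger_force: 0.0
```

```bash
python3 go.py .5825,.0452,.28,95.4
```

```text
[-0.2121, 0.1082, 0.011, 0.3, 0.0, -0.0]
```

Emit:
{"api": "servo_tool", "payload": {"commands": [-0.212, 0.108, 0.011, 0.3, 0, 0, 0.05, -0.212, 0.108, 0.011, 0.3, 0, 0, 0.05, -0.212, 0.108, 0.011, 0.3, 0, 0, 0.05, -0.212, 0.108, 0.011, 0.3, 0, 0, 0.05, -0.212, 0.108, 0.011, 0.3, 0, 0, 0.05, -0.212, 0.108, 0.011, 0.3, 0, 0, 0.05]}}

```text
time: 50.22
tool_pos: [0.5807, 0.0453, 0.244]
ee_rot: [-3.135, 0.001, 1.665]
wrist_force: [0.6, 0.4, -0.3]
width: 0.05
finger_force: 0.0
```

```bash
python3 go.py .5825,.0452,.167,95.4; python3 - <<'E'
from h import *
q=snapshot("side")
for r in spotter.trace("hatch_handle",q)[:2]+spotter.trace("cam_knob",q)[:2]: print(round(r["conf"],2),r["box"])
E
```

```text
[-0.0002, 0.0025, 0.109, -0.4, 0.0, -0.0]
0.94 [252.3, 261.5, 92.7, 75.9]
0.58 [291.7, 224.7, 15.1, 37.8]
```

Hatch is shut (box left edge back at 252). Now the cam.

Emit:
{"api": "servo_tool", "payload": {"commands": [0, 0.0025, 0.05, -0.3, 0, 0, 0.05, 0, 0.0025, 0.09, -0.3, 0, 0, 0.05, 0, 0.0025, 0.108, -0.3, 0, 0, 0.05, 0, 0.0025, 0.108, -0.3, 0, 0, 0.05, 0, 0.0025, 0.108, -0.3, 0, 0, 0.021, 0, 0.0025, 0.108, -0.3, 0, 0, 0.021, 0, 0.0025, 0.108, -0.3, 0, 0, 0.021, 0, 0.0025, 0.108, -0.3, 0, 0, 0.021]}}

```text
time: 51.38
tool_pos: [0.5828, 0.0446, 0.1385]
ee_rot: [-3.141, 0.002, 1.665]
wrist_force: [-5.0, -1.7, 3.8]
width: 0.0212
finger_force: 2.3
```

```bash
python3 - <<'E'
from h import *
import go
px,py=.5745,.1305
for k in range(1,11):
    a=np.radians(95.4-9*k+180);print(go.row(px+.085*np.cos(a),py+.085*np.sin(a),.167,95.4-9*k))
E
```

```text
[0.0023, -0.0135, 0.0035, 0.0, 0.1, 9.0]
[0.0054, -0.0264, 0.0035, 0.0, 0.1, 18.0]
[0.0105, -0.0387, 0.0034, 0.0, 0.1, 27.0]
[0.0175, -0.0501, 0.0034, 0.0, 0.1, 36.0]
[0.0262, -0.0603, 0.0034, 0.0, 0.1, 45.0]
[0.0363, -0.0689, 0.0034, 0.1, 0.1, 54.0]
[0.0477, -0.0759, 0.0034, 0.1, 0.1, 63.0]
[0.06, -0.081, 0.0033, 0.1, 0.1, 72.0]
[0.073, -0.0841, 0.0033, 0.1, 0.1, 81.0]
[0.0863, -0.0852, 0.0033, 0.1, 0.1, 90.0]
```

Emit:
{"api": "servo_tool", "payload": {"commands": [0.0015, -0.0135, 0.002, 0, 0, 9, 0.021, 0.005, -0.0264, 0.002, 0, 0, 18, 0.021, 0.01, -0.0387, 0.002, 0, 0, 27, 0.021, 0.017, -0.05, 0.002, 0, 0, 36, 0.021, 0.026, -0.06, 0.002, 0, 0, 45, 0.021, 0.036, -0.069, 0.002, 0, 0, 54, 0.021, 0.0475, -0.076, 0.002, 0, 0, 63, 0.021, 0.06, -0.081, 0.002, 0, 0, 72, 0.021, 0.073, -0.084, 0.002, 0, 0, 81, 0.021, 0.086, -0.085, 0.002, 0, 0, 90, 0.021]}}

```text
time: 52.62
tool_pos: [0.491, 0.1221, 0.1354]
ee_rot: [3.138, -0.002, 0.088]
wrist_force: [-1.8, -2.8, 0.9]
width: 0.0207
finger_force: 1.0
```

Emit:
{"api": "servo_tool", "payload": {"commands": [0, -0.001, 0, 0, 0, 0, 0.021, 0, -0.003, 0, 0, 0, 0, 0.021, 0, -0.004, 0, 0, 0, 0, 0.021]}}

```text
time: 53.0
tool_pos: [0.4907, 0.1261, 0.1353]
ee_rot: [3.139, -0.002, 0.094]
wrist_force: [-1.2, -1.4, -0.6]
width: 0.0207
finger_force: 0.8
```

Emit:
{"api": "servo_tool", "payload": {"commands": [0, -0.0015, 0, 0, 0, 0, 0.021, 0, -0.003, 0, 0, 0, 0, 0.021, 0, -0.003, 0, 0, 0, 0, 0.021]}}

```text
time: 53.38
tool_pos: [0.4904, 0.1297, 0.1353]
ee_rot: [3.14, -0.002, 0.094]
wrist_force: [0.2, -1.6, -0.3]
width: 0.0212
finger_force: 0.7
```

Emit:
{"api": "servo_tool", "payload": {"commands": [0, 0.001, 0, 0, 0, 0, 0.05, 0, 0.001, 0, 0, 0, 0, 0.05, 0, 0.001, 0, 0, 0, 0, 0.05, 0, 0.001, -0.05, 0, 0, 0, 0.05, 0, 0.001, -0.1, 0, 0, 0, 0.05, 0, 0.001, -0.16, 0, 0, 0, 0.05, 0, 0.2, -0.16, 0, 0, 0, 0.05, 0, 0.2, -0.16, 0, 0, 0, 0.05, 0, 0.2, -0.16, 0, 0, 0, 0.05, 0, 0.2, -0.16, 0, 0, 0, 0.05]}}

```text
time: 54.62
tool_pos: [0.5088, -0.0726, 0.2952]
ee_rot: [3.139, -0.001, 0.089]
wrist_force: [-0.4, 0.0, 0.4]
width: 0.0498
finger_force: 0.0
```

```bash
python3 - <<'E'
from h import *
st();p=snapshot("top");q=snapshot("side")
cv2.imwrite("pics/f.png",np.hstack([cv2.resize(p["img"][110:300,150:340],(400,400)),cv2.resize(q["img"][170:390,150:370],(400,400))]))
for r in spotter.trace("hatch_handle",q)[:1]+spotter.trace("cam_knob",q)[:1]+spotter.trace("bracket",q)[:1]: print(round(r["conf"],2),r["box"])
E
```

```text
{'time': 54.625, 'tool_pos': [0.5088, -0.0726, 0.2952], 'ee_rot': [3.1395, -0.001, 0.0887], 'wrist_force': [-0.376, 0.005, 0.3853], 'width': 0.0498, 'finger_force': 0.0, 'joint_positions': [-0.2508, 0.0104, 1.233, -0.0018, 1.8966, 1.2308]}
0.88 [253.6, 262.9, 87.5, 73.1]
0.94 [289.7, 247.3, 40.6, 23.8]
0.62 [336.8, 203.5, 30.1, 17.6]
```

View pics/f.png

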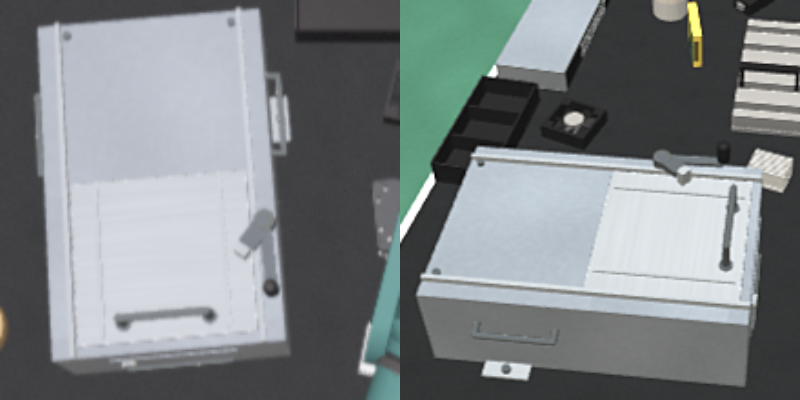

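```bash
python3 -c "
from h import *
print(close_job())"
```

```text
the job is handed in; nothing more can be done
None
```

I handed the job in: all four drives (three from the rack, one from the bench) are in the lock box, the hatch is shut and the cam lever is turned back to locked; the last picture shows the hatch shut, the lever back and the bracket still in its slot, but the hand-in returned no verdict.

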